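Prop the discard chute on the lab jack and tip the used bottles into it

TASK

First prop the discard chute: turn the lab jack's knob to raise its platform until it just touches the rubber foot under the chute, without lifting the chute off its rest by more than 4 mm there. Then put all the used red-capped bottles that stand along the front of the worktop, right of the tray (not the one far back), into the tipping tray, lift the tray with all of them aboard and tip them into the upper end of the chute so that every one ends up in the bin below. Finally set the empty tray down upright on the worktop, leave the jack touching the foot, and do not disturb the white cup and the sample cell beside the bin.

Things in the scene. Friction and masses are not known exactly. Their poses are not given: they have to be found in the camera images.
- jack_knob_grip (a point): Point on the knob's upright axis at the height to grip it, 6 mm under the knob's top. The jack's black knob is a disc with a raised grip bar 49 mm long, 14 mm thick and 32 mm high, standing on a grey gearbox at the end of an arm that reaches out from the jack toward the robot; clear space above. Its x axis runs along the bar.
- jack_knob (a joint): Turn of the jack's knob in rad, 0 to 8, growing as it turns CLOCKWISE seen from above; that raises the platform 6 mm per rad (anticlockwise lowers it). It starts anywhere from 0 to 1.6, is held by friction (about 0.12 N m) and stays where it is left. At joint value q the bar stands at the jack's own yaw minus q.
- jack: Screw lab jack, aluminium, fixed: base plate 120 x 100 mm under the chute, its origin at the centre of the base's underside. The knob axis lies 175 mm from it along its -x.
- jack_platform: The jack's flat platform, 110 x 100 mm, carried on scissor arms; origin at the centre of its top face. Top 60 mm above the worktop at knob value 0.
- platform_top (a point): Centre of the platform's top face.
- chute: Sheet-steel trough, 184 mm wide inside, side walls 45 mm high, pivoted on the stand at its upper end and running down along its own +y over 200 mm (slope about 27 deg, 100 mm drop). Origin at the pivot, 175 mm above the worktop, at the upper end of the trough floor; x axis across the trough. Upper end wall 18 mm high. The floor is slippery (friction about 0.15).
- chute_foot (a point): Centre of the underside of the black rubber foot (50 x 36 mm) below the chute, about 88 mm above the worktop: the part above the jack's platform.
- chute_mouth (a point): Point on the trough's floor 40 mm down from the upper end: where parts are tipped in.
- chute_lift (a joint): Angle in rad by which the chute has been lifted about its pivot; 0 as it rests on its stops (it only goes up, by its own 0.7 kg it falls back). The foot is 130 mm from the pivot: 0.01 rad is 1.3 mm at the foot.
- stand: Fixed stand of the chute: two aluminium posts, 185 mm high and 216 mm apart, on a steel foot plate, at the chute's upper end. Origin on the worktop below the chute's middle.
- bin: Grey plastic collecting bin, fixed, at the chute's lower end: 200 x 152 mm, floor 5 mm, near wall 52 mm, sides and far wall 115 mm high. Origin at the centre of its underside.
- tray: Aluminium tipping tray, 0.2 to 0.33 kg, loose. Floor 148 (x) by 110 mm (y), 4 mm thick, slippery (friction about 0.2); side and back walls 32 mm high, inside 140 mm across x. Its open nose at +y has a shallow 15-degree ramp, 8 mm high, ending at y = +69 mm. Origin at the centre of the floor's underside.
- tray_grip (a point): Grip point on the tray's upright grip plate, which stands behind its back wall at y = -92 mm, 60 mm wide (x), 8 mm thick (y), top 86 mm and this point 66 mm above the tray's underside; both its sides are free down to 24 mm. Close the fingers along the tray's y.
- tray_nose (a point): Middle of the top edge of the tray's nose ramp.
- spare_cup: Bystander: white plastic cup, 45 mm wide, 42 mm high. Leave alone.
- spare_cell: Bystander: white sample cell, 46 mm wide, 45 mm high. Leave alone.
- bottle_0: Used sample bottle, white plastic with red screw cap, 44 mm across, 75 mm high (body 44 mm wide up to 55 mm, cap 38 to 44 mm), 65 to 125 g with a heavy thick base (centre of mass about 18 mm up), standing upright along the front of the worktop, right of the tray; between two and four such bottles are present. Origin at the centre of its base, z up to the cap. Grip round the body from above.
- bottle_1: Used sample bottle, white plastic with red screw cap, 44 mm across, 75 mm high (body 44 mm wide up to 55 mm, cap 38 to 44 mm), 65 to 125 g with a heavy thick base (centre of mass about 18 mm up), standing upright along the front of the worktop, right of the tray; between two and four such bottles are present. Origin at the centre of its base, z up to the cap. Grip round the body from above.
- bottle_2: Used sample bottle, white plastic with red screw cap, 44 mm across, 75 mm high (body 44 mm wide up to 55 mm, cap 38 to 44 mm), 65 to 125 g with a heavy thick base (centre of mass about 18 mm up), standing upright along the front of the worktop, right of the tray; between two and four such bottles are present. Origin at the centre of its base, z up to the cap. Grip round the body from above.
- bottle_3: Used sample bottle, white plastic with red screw cap, 44 mm across, 75 mm high (body 44 mm wide up to 55 mm, cap 38 to 44 mm), 65 to 125 g with a heavy thick base (centre of mass about 18 mm up), standing upright along the front of the worktop, right of the tray; between two and four such bottles are present. Origin at the centre of its base, z up to the cap. Grip round the body from above.

How it is judged:
By the outcome, as a careful person would: the job done as asked, in the order asked, and still so for the second after the job is handed in, with the robot touching nothing.
Of bottle_0, bottle_1, bottle_2, bottle_3 only 2 to 4 are there at a start; the rules pass over those that are not, and their reading is None.
At some moment in a run one of bottle_0, bottle_1, bottle_2, bottle_3 may be knocked a few centimetres aside while the robot is not near it.
It also fails if it takes over 210 s, if anything falls off the work surface, if the arm or the gripper's body presses on something with over 40 N, if the wrist force passes 120 N, or if a joint passes its speed limit or range.

ROBOT

A 7-joint arm with a two-finger parallel gripper is mounted at the origin on a cart in front of the work surface, level with it; the furniture and walls round the work are solid. World frame = base frame: x ahead of the robot, y to its left, z up, the work surface at z = 0. Lengths are in m, angles in degrees, forces in N, time in s.
With the tool pointing down it reaches from about 0.425 to 0.875 m from the base axis. Payload 4.7 kg.
Tool frame: the origin (TCP) lies midway between the tips of the shut fingers; the grasp point (between the pads) lies 19 mm behind it; z points along the fingers, y is the direction in which the jaws open and shut (so a half turn about z gives the same grasp; the last joint's range is limited). The gripper opens to 87 mm and grips with 3 to 60 N. Pads are 19 mm wide; open, the fingers measure 117 mm over their backs; the gripper's body (75 mm by 190 mm) begins 51 mm behind the grasp point.
Start: joints at [0.808, 18.392, -4.016, 83.108, 1.295, 78.541, -3.26], TCP at [0.65, -0, 0.223] pointing down, gripper open.
Joint ranges: [-163.93, 163.93], [-17.29, 119.83], [-79.2, 71.16], [3.27, 140.29], [-89.18, 269.18], [5.43, 117.66], [-154.24, 154.24]. Speed limits (degrees/s): [147.25, 147.25, 180, 180, 180, 180, 180].

INTERFACE

Orientations are given as [roll, pitch, yaw] about the fixed x, y, z axes, in that order (R = Rz(yaw) Ry(pitch) Rx(roll)).
In Python, from cell import env gives the robot as it stands.
- The arm moves only by the tool apply_moves, never from a script. Its argument "targets" is a list of rows, each a list of 2 entries, a list of its own where there are three numbers: the shift along the world's x, y, z in mm, then the turn, a rotation vector about the world's x, y, z in rad. A call has 1 to 8 rows; each row is the pose to reach, as a shift and turn from the pose commanded when the call began; what a row does not reach only later rows make up. A row lasts 1/10 s, in which the tool goes at most 50 mm and 8.59 degrees, less where a joint would pass 70% of its speed; a pose out of reach is approached as far as the arm can. A call with a gripper value outside its range is refused whole. "hand" is the finger opening in mm, from 0 to 87, set as the call begins (left out, the last holds). The fingers move at their own pace and stop on an object; "squeeze" is the grip in N (left out, the last holds). Time passes only in rows, so rows that repeat a pose let the fingers close. It gives the time, the measured TCP pose, the force and the opening at its end, in the units of the state.
- env.get_obs(): the state, without advancing time (a new reading comes with each control period).
- env.read_camera(name): name is "scene" or "side" or "wrist"; returns a dict with "image" (480x640x3 uint8, red, green, blue), "camera_matrix" (3x3 intrinsics, pixels), "camera_from_world" (4x4, takes a point from world to camera coordinates); the wrist camera has in their place "mount" (4x4, takes a point from camera to tool coordinates, whose origin is the TCP and whose axes are the flange's). Camera axes: x right, y down, z forward; pixel columns grow to the right and rows downward; lengths in m; the calibration is good to about 2 mm. A picture is of the moment at which its call begins: read the wrist's pose just before it. There is no depth.
- env.sign_off(): hands the job in, once; it reports no verdict.
Trained networks look in a picture, given as the dict that the camera call returned (one of the last four; its "shot" number tells which), for a name from the list of things; names that differ only in an ending like _2 or _b are one class to them, and where a whole thing is asked for, a point or a joint stands for the part that bears it (a point fixed in the world has none). Each returns a list of dicts, best first, with "conf" (0 to 1); they miss things now and then, are a little off and sometimes report something else, mostly with a low value. They report only what shows in the picture. A call takes as long as a camera call.
- env.regions_of(picture, target): "region" (480x640 bool, what is visible of it) and "rect" ([left, top, right, bottom] in pixels, round what is visible of it).
The state is a dict: "time_s": time; "qpos": joint angles; "joint_velocities": joint speeds; "effort": joint torques, N m; "tool_pos": TCP position; "tool_rot": TCP orientation; "force": force on the tool from outside, world axes, zero at the start; "wrist_torque": the same for the moment, N m; "grip_width": finger opening in m.
Only numpy, scipy, OpenCV 4.12 (cv2) and the standard library are available. Lean on these libraries where they do the work, as an engineer would, in place of code of your own. Each camera call takes 0.05 s, during which the arm holds its last target. There are 200 camera calls.

## Working session

There is one attempt and no reset: what is moved stays moved. The work goes in short steps, Python scripts to look and compute and a tool call to move; the robot and the scene stay as the last step left them, time stands still between calls to the robot, and variables do not carry over. Pictures are saved under pics/ and viewed, about 12 in all and at most 16, crops included, and the job is handed in when it is done.

Besides the shell and the picture viewer there is one more tool, called in YAML: its name, and indented under it one key for each argument. apply_moves: Moves the arm, as the interface text tells. Its arguments: {"type":"object","properties":{"targets":{"type":"array","items":{"type":"array"}},"hand":{"type":"number"},"squeeze":{"type":"number"}},"required":["targets"]}

```bash
mkdir -p pics; ls
cat > h.py <<'E'
import numpy as np, cv2
from cell import env
from scipy.spatial.transform import Rotation as R
def cam(name):
    o=env.get_obs(); p=env.read_camera(name)
    K=np.array(p["camera_matrix"])
    if name=="wrist":
        T=np.eye(4); T[:3,:3]=R.from_euler('xyz',o['tool_rot'],degrees=True).as_matrix(); T[:3,3]=o['tool_pos']
        W=T@np.array(p["mount"])
    else: W=np.linalg.inv(np.array(p["camera_from_world"]))
    return p,K,W
def ray(K,W,u,v,z):
    d=W[:3,:3]@np.linalg.inv(K)@np.array([u,v,1.0]); c=W[:3,3]
    return c+d*(z-c[2])/d[2]
def proj(K,W,P):
    q=np.linalg.inv(W)@np.append(P,1); q=K@q[:3]; return q[:2]/q[2]
def save(p,f): cv2.imwrite(f,cv2.cvtColor(p["image"],cv2.COLOR_RGB2BGR))
E
python3 - <<'E'
from h import *
print(env.get_obs())
for n in ["scene","side","wrist"]:
    p,K,W=cam(n); save(p,f"pics/{n}0.png"); print(n,K.round(1).tolist(),W.round(3).tolist())
    for t in ["bottle_0","tray","jack_knob","jack_platform","chute","chute_foot","bin","spare_cup","spare_cell","stand"]:
        for r in env.regions_of(p,t): print(n,t,round(r["conf"],2),np.array(r["rect"]).round().tolist())
E
```

```text
pics
{'time_s': 0.0, 'qpos': array([ 0.80982958, 18.43947583, -4.01575747, 83.1748675 ,  1.29538064,
       78.54029863, -3.26044958]), 'joint_velocities': array([ 0.05130983, -0.00698513, -0.00294992,  0.04567972, -0.06419391,
       -0.02478109, -0.00977745]), 'effort': array([-2.58547143e-04, -4.91284704e+01, -4.03903294e-01, -3.12526345e+01,
       -6.40594075e-02,  4.37659642e-02,  1.61017233e-04]), 'tool_pos': array([ 6.49448696e-01, -7.31046440e-05,  2.21457128e-01]), 'tool_rot': array([-1.79890623e+02,  6.02951035e-03,  8.99997659e+01]), 'force': array([-0.260095  ,  0.56812469, -0.16009048]), 'wrist_torque': array([ 0.01324643, -0.03414552, -0.00533135]), 'grip_width': 0.08715302084448028}
scene [[485.2, 0.0, 317.0], [0.0, 485.2, 240.4], [0.0, 0.0, 1.0]] [[-0.75, -0.5, 0.433, -0.055], [-0.661, 0.579, -0.477, 0.602], [-0.012, -0.644, -0.765, 1.11], [0.0, 0.0, 0.0, 1.0]]
scene bottle_0 0.68 [391.0, 192.0, 404.0, 219.0]
scene bottle_0 0.6 [374.0, 170.0, 389.0, 188.0]
scene bottle_0 0.54 [323.0, 224.0, 393.0, 297.0]
scene tray 0.86 [322.0, 228.0, 392.0, 294.0]
scene jack_knob 0.
[... 1133 characters left out ...]
220.0, 319.0, 240.0]
side spare_cup 0.68 [227.0, 223.0, 241.0, 230.0]
side spare_cup 0.64 [260.0, 188.0, 345.0, 221.0]
side spare_cell 0.7 [229.0, 229.0, 241.0, 246.0]
side stand 0.61 [259.0, 191.0, 360.0, 274.0]
wrist [[386.5, 0.0, 321.9], [0.0, 386.5, 241.0], [0.0, 0.0, 1.0]] [[1.0, -0.0, -0.001, 0.65], [-0.001, -0.954, -0.299, 0.083], [-0.001, 0.299, -0.954, 0.385], [0.0, 0.0, 0.0, 1.0]]
wrist bottle_0 0.39 [16.0, 209.0, 187.0, 341.0]
wrist tray 0.92 [19.0, 214.0, 185.0, 341.0]
wrist tray 0.64 [0.0, 0.0, 454.0, 146.0]
wrist chute 0.57 [1.0, 1.0, 417.0, 78.0]
wrist chute 0.36 [15.0, 209.0, 182.0, 340.0]
wrist chute_foot 0.74 [3.0, 0.0, 412.0, 75.0]
wrist stand 0.89 [1.0, 0.0, 455.0, 145.0]
```

View pics/scene0.png

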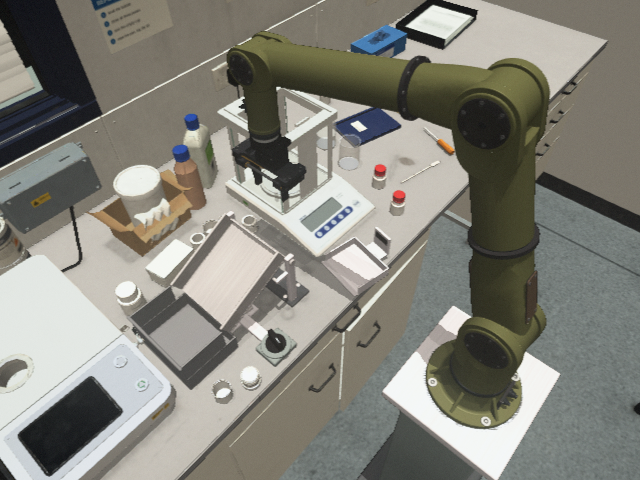

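View pics/side0.png

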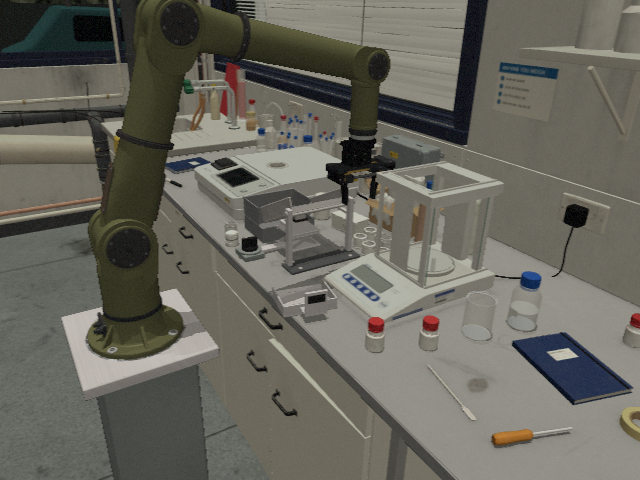

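View pics/wrist0.png

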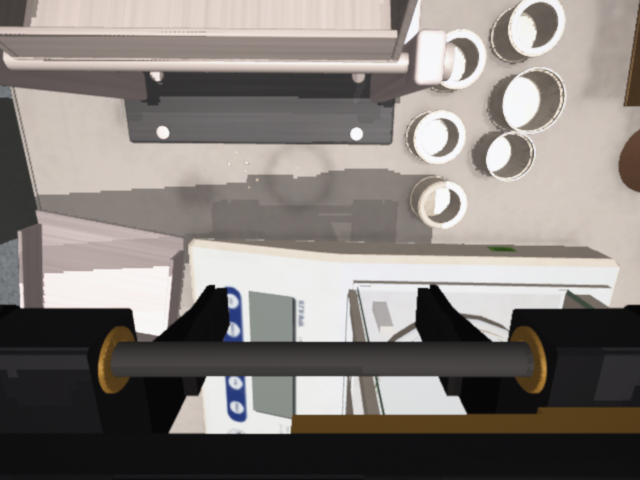

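Three viewed so far. The scene picture shows two front bottles, at about (398,205) and (380,178), with the tray at (357,262), the knob at (275,343), the chute at (230,270), the bin at (183,335) and the bystanders at (222,392) and (249,378). The third red cap, on the right edge of the side view at (636,330), is the far one. Next I'll get rough positions.

Run:
```python
from h import *
p,K,W=cam("scene"); 
def f(n,u,v,z): print(n,ray(K,W,u,v,z).round(3))
f("b1 cap",399,194,.075); f("b2 cap",380,170,.075)
f("knob top",275,335,.1); f("stand?",290,260,.185)
f("cup",222,392,.02);f("cell",249,378,.02)
im=cv2.cvtColor(p["image"],cv2.COLOR_RGB2BGR)
a=cv2.resize(im[200:410,120:400],None,fx=2.85,fy=2.85,interpolation=cv2.INTER_CUBIC); cv2.imwrite("pics/sc_crop.png",a)
p,K,W=cam("side")
f("s b1 cap",376,321,.075);f("s b2 cap",430,320,.075); f("s b1 base",375,349,0);f("s b2 base",429,347,0); f("far",638,345,0)
f("knob",249,240,.09);f("grip plate top",316,293,.086)
```

```text
b1 cap [ 0.465 -0.343  0.075]
b2 cap [ 0.573 -0.393  0.075]
knob top [0.4   0.254 0.1  ]
stand? [0.477 0.114 0.185]
cup [0.424 0.414 0.02 ]
cell [0.402 0.348 0.02 ]
s b1 cap [ 0.464 -0.343  0.075]
s b2 cap [ 0.575 -0.402  0.075]
s b1 base [ 0.463 -0.348  0.   ]
s b2 base [ 0.58  -0.406  0.   ]
far [ 1.027 -0.652  0.   ]
knob [0.382 0.17  0.09 ]
grip plate top [ 0.399 -0.184  0.086]
```

View pics/sc_crop.png

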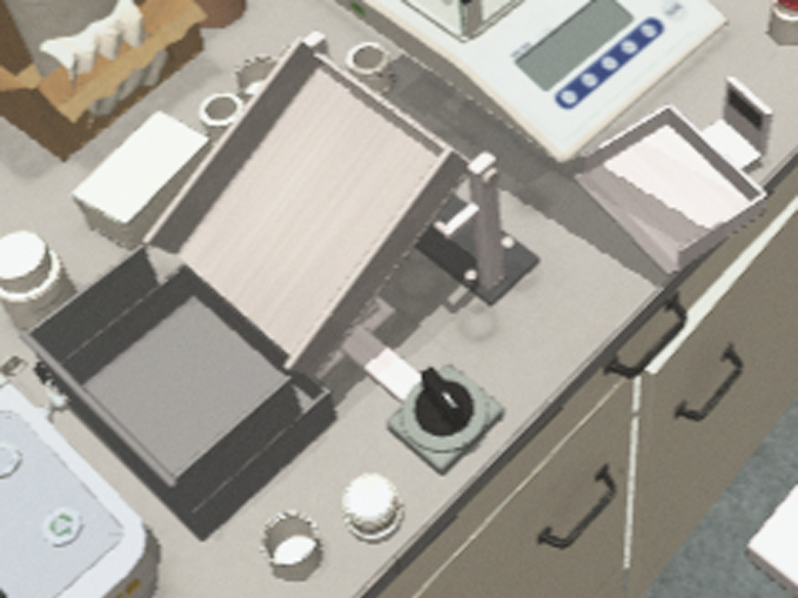

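Fourth picture: the chute falls toward world +y with its upper end at about (460,150), and the knob is at (443,390). The bystanders are at (290,545) and (370,505), in front of the bin. Next I'll move the wrist camera over the knob.

apply_moves:
  targets:
    - [[0,0,50],[0,0,0]]
    - [[0,0,100],[0,0,0]]
    - [[-35,35,120],[0,0,0]]
    - [[-70,70,120],[0,0,0]]
    - [[-105,105,120],[0,0,0]]
    - [[-140,140,120],[0,0,0]]
    - [[-175,175,120],[0,0,0]]
    - [[-210,200,120],[0,0,0]]

```text
time_s: 2.55
tool_pos: [0.4379, 0.2024, 0.3427]
tool_rot: [180.0, -0.0, 90.1]
force: [-0.1, -0.1, -0.4]
grip_width: 0.087
```

Run:
```python
from h import *
p,K,W=cam("wrist"); save(p,"pics/w1.png"); print(env.get_obs()['tool_pos'],W.round(4).tolist())
```

```text
[0.4320005  0.207984   0.34366587] [[1.0, 0.0017, 0.0003, 0.4381], [0.0017, -0.9544, -0.2987, 0.2853], [-0.0002, 0.2987, -0.9544, 0.5057], [0.0, 0.0, 0.0, 1.0]]
```

View pics/w1.png

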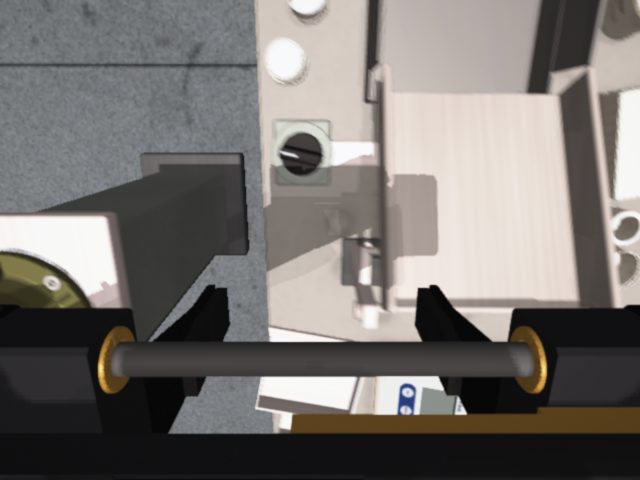

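The wrist picture shows the knob at (301,154), the gearbox at (301,152), and the chute from about x=385 to 610. The arm was still settling, so I'll retake it and measure there.

Run:
```python
from h import *
cam("wrist");cam("wrist")
p,K,W=cam("wrist"); print(env.get_obs()['tool_pos'],W[:3,3])
im=cv2.cvtColor(p["image"],cv2.COLOR_RGB2BGR); np.save("pics/W.npy",W)
a=np.hstack([cv2.resize(im[90:220,240:400],None,fx=3,fy=3,interpolation=cv2.INTER_CUBIC),cv2.resize(im[0:330,340:640],(320,352))[:352]] ) if 0 else cv2.resize(im[0:335,240:640],None,fx=1.75,fy=1.75,interpolation=cv2.INTER_CUBIC)
cv2.imwrite("pics/w2.png",a)
for t in ["jack_knob","jack","jack_platform","chute"]:
  for r in env.regions_of(p,t):
    m=r["region"]; v,u=np.nonzero(m); print(t,r["conf"],r["rect"],u.mean(),v.mean(), cv2.minAreaRect(np.c_[u,v].astype(np.float32)))
for n in("scene","side"):
  q,Kq,Wq=cam(n)
  for r in env.regions_of(q,"jack_knob"): m=r["region"]; v,u=np.nonzero(m); print(n,r["conf"],r["rect"],u.mean(),v.mean())
```

```text
[0.43952608 0.20054737 0.34323269] [0.43749443 0.2855082  0.50650676]
jack_knob 0.95 [277.1, 134.9, 324.2, 176.6] 302.23441734417344 155.17750677506774 ((302.5000305175781, 155.00001525878906), (43.37971878051758, 42.0380744934082), 63.43495178222656)
jack 0.78 [271.1, 118.5, 381.1, 185.3] 315.3397277227723 153.81023102310232 ((326.0, 153.5), (65.0, 106.0), 90.0)
jack_platform 0.72 [341.7, 65.6, 622.4, 329.0] 487.9986753463023 205.71877601998335 ((471.9884338378906, 190.22325134277344), (261.8143310546875, 277.1521911621094), 85.060791015625)
chute 0.94 [377.9, 68.0, 619.5, 318.4] 495.0947769775465 201.7656599891061 ((498.83453369140625, 190.70785522460938), (248.69705200195312, 241.0707244873047), 89.67071533203125)
scene 0.77 [267.9, 330.6, 288.4, 354.2] 275.3098591549296 341.6929577464789
side 0.76 [243.1, 236.1, 258.4, 251.0] 249.02487562189054 243.99502487562188
```

View pics/w2.png

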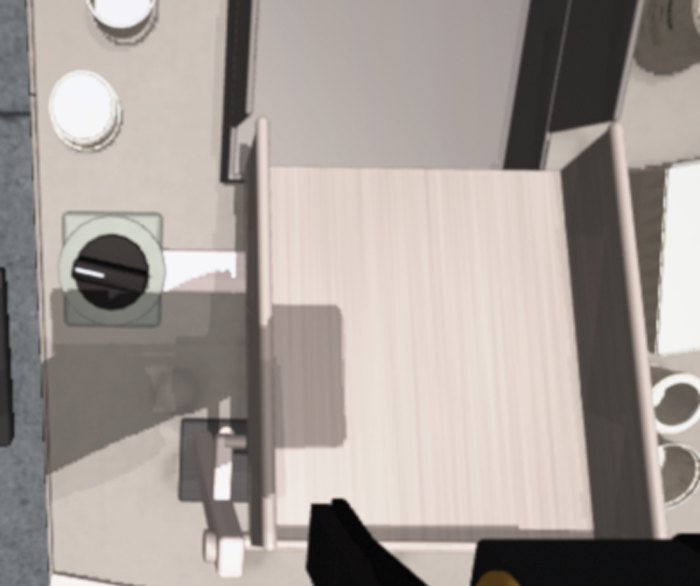

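```bash
cat >> h.py <<'E'
def tri(obs):
    A=np.zeros((3,3));b=np.zeros(3)
    for K,W,u,v in obs:
        d=W[:3,:3]@np.linalg.inv(K)@np.array([u,v,1.]); d/=np.linalg.norm(d); M=np.eye(3)-np.outer(d,d); A+=M; b+=M@W[:3,3]
    P=np.linalg.solve(A,b); return P,[np.round(proj(K,W,P)-[u,v],1) for K,W,u,v in obs]
E
python3 - <<'E'
from h import *
p,Ks,Ws=cam("scene");p,Kd,Wd=cam("side");p,Kw,Ww=cam("wrist")
print(tri([(Ks,Ws,276,341.5),(Kw,Ww,303,155.4)]), tri([(Kd,Wd,249,244),(Kw,Ww,303,155.4)]))
c=lambda u,v:(240+u/1.75,v/1.75)
f=lambda n,u,v,z:print(n,ray(Kw,Ww,*c(u,v),z).round(4))
for z in (.06,.08,.1): f("knob",110,272,z)
z=.09
f("barL",72,266,z);f("barR",149,279,z)
for n,u,v in [("gbTL",64,213),("gbTR",162,213),("gbBL",64,325),("gbBR",161,325)]: f(n,u,v,.055)
# chute: floor upper end & lower end, top of walls
f("wallL up",267,545,.2);f("wallL low",262,120,.12);f("wallR low",615,125,.12);f("wallR up",660,540,.215)
f("floor low L",272,167,.075);f("floor low R",561,172,.075);f("floor up L",277,527,.175);f("floor up R",590,530,.175)
f("post L",228,555,.185)
f("cell",84,105,.045);f("cup",122,8,.042)
E
```

```text
(array([0.41716564, 0.24123765, 0.02986184]), [array([-0.2,  0.1]), array([-0.2,  0.4])]) (array([0.41606863, 0.24334152, 0.03910952]), [array([ 0.6, -0. ]), array([-1.5, -0.7])])
knob [0.4187 0.2443 0.06  ]
knob [0.4197 0.246  0.08  ]
knob [0.4207 0.2478 0.1   ]
barL [0.3975 0.2504 0.09  ]
barR [0.4437 0.2427 0.09  ]
gbTL [0.3898 0.2807 0.055 ]
gbTR [0.4522 0.2806 0.055 ]
gbBL [0.3872 0.2092 0.055 ]
gbBR [0.452  0.2092 0.055 ]
wallL up [0.5023 0.1221 0.2   ]
wallL low [0.5026 0.3274 0.12  ]
wallR low [0.6878 0.3247 0.12  ]
wallR up [0.6859 0.1325 0.215 ]
floor low L [0.5171 0.3068 0.075 ]
floor low R [0.6897 0.3038 0.075 ]
floor up L [0.5121 0.1197 0.175 ]
floor up R [0.6807 0.1178 0.175 ]
post L [0.485  0.1083 0.185 ]
cell [0.4035 0.3448 0.045 ]
cup [0.4276 0.3986 0.042 ]
```

apply_moves:
  targets:
    - [[10,10,0],[0,0,0.149]]
    - [[20,20,0],[0,0,0.298]]
    - [[30,30,0],[0,0,0.447]]
    - [[40,43,0],[0,0,0.596]]
    - [[40,43,-30],[0,0,0.745]]
    - [[40,43,-60],[0,0,0.894]]
    - [[40,43,-90],[0,0,1.043]]
    - [[40,43,-110],[0,0,1.192]]
  hand: 0

```text
time_s: 4.1
tool_pos: [0.4792, 0.2425, 0.2302]
tool_rot: [-179.9, -0.1, 158.6]
force: [0.0, 0.2, -0.2]
grip_width: 0.0309
```

apply_moves:
  targets:
    - [[0,0,0],[0,0,0.149]]
    - [[0,0,0],[0,0,0.298]]
    - [[0,0,0],[0,0,0.377]]
    - [[0,0,0],[0,0,0.377]]
    - [[0,0,0],[0,0,0.377]]
    - [[0,0,0],[0,0,0.377]]

```text
time_s: 4.7
tool_pos: [0.4801, 0.243, 0.2326]
tool_rot: [180.0, 0.0, 179.8]
force: [0.5, -0.8, 0.1]
grip_width: 0.0007
```

Run:
```python
from h import *
p,K,W=cam("wrist"); save(p,"pics/w3.png"); np.savez("pics/w3.npz",K=K,W=W);o=env.get_obs();print(o['tool_pos'],o['tool_rot'],W.round(3).tolist())
```

```text
[0.48004977 0.24298132 0.23262344] [1.79994495e+02 6.31048594e-03 1.79835275e+02] [[0.004, 0.954, 0.298, 0.398], [1.0, -0.004, -0.001, 0.244], [-0.0, 0.298, -0.954, 0.395], [0.0, 0.0, 0.0, 1.0]]
```

View pics/w3.png

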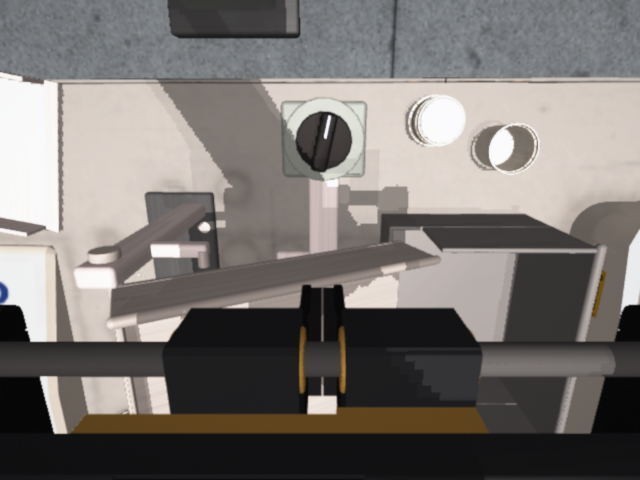

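The wrist picture (7 viewed) shows the knob disc centred at (323,140), the bar turned about -14°, the cell at (437,120) and the cup at (512,148). I'll triangulate the knob's height and centre against the earlier view.

Run:
```python
from h import *
d=np.load("pics/w3.npz");K,W=d["K"],d["W"];W1=np.load("pics/W.npy")
im=cv2.imread("pics/w3.png"); g=im.max(2)
blk=(g<75).astype(np.uint8); blk[:95]=0;blk[185:]=0;blk[:,:280]=0;blk[:,370:]=0
v,u=np.nonzero(blk); print("dark", u.min(),u.max(),v.min(),v.max(), cv2.minEnclosingCircle(np.c_[u,v].astype(np.float32)))
print(tri([(K,W,323,141),(K,W1,303,155.4)]))
cv2.imwrite("pics/w3c.png",cv2.resize(im[90:190,270:380],None,fx=6,fy=6,interpolation=cv2.INTER_CUBIC))
```

```text
dark 296 350 112 171 ((322.2862854003906, 141.35484313964844), 30.112890243530273)
(array([0.4157672 , 0.24464795, 0.03369115]), [array([ 0.2, -0.2]), array([0.1, 0.1])])
```

View pics/w3c.png

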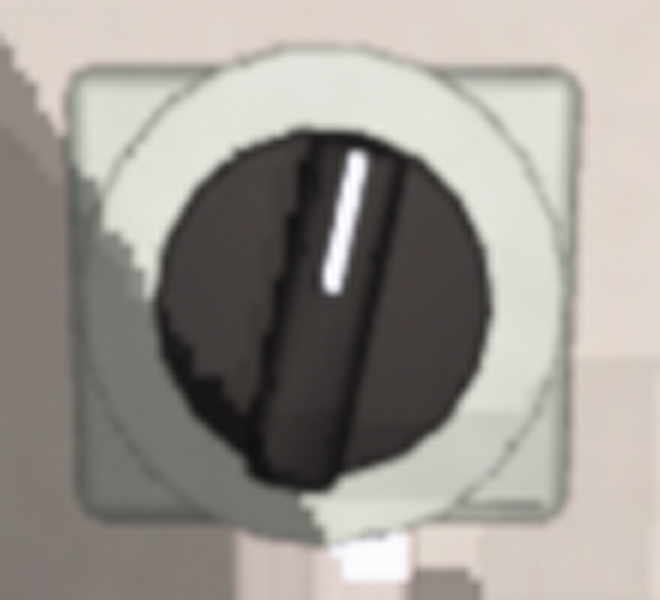

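Run:
```python
from h import *
d=np.load("pics/w3.npz");K,W=d["K"],d["W"]
for z in (.035,.045,.055,.065,.075,.085):
    a=ray(K,W,329.4,113.0,z);b=ray(K,W,318.7,170.3,z); c=ray(K,W,324,141.5,z)
    print(z,np.linalg.norm(a-b).round(4),((a+b)/2).round(4),np.degrees(np.arctan2(*(b-a)[1::-1])).round(1),c.round(4),(ray(K,W,296.5,141,z)-ray(K,W,351.6,141,z)).round(4))
```

```text
0.035 0.0512 [0.417  0.2453 0.035 ] -11.0 [0.4163 0.2454 0.035 ] [-0.0002 -0.0498  0.    ]
0.045 0.0498 [0.4164 0.2453 0.045 ] -11.0 [0.4158 0.2453 0.045 ] [-0.0002 -0.0484  0.    ]
0.055 0.0483 [0.4159 0.2452 0.055 ] -11.0 [0.4153 0.2453 0.055 ] [-0.0002 -0.047   0.    ]
0.065 0.0469 [0.4154 0.2452 0.065 ] -11.0 [0.4148 0.2453 0.065 ] [-0.0002 -0.0457  0.    ]
0.075 0.0455 [0.4148 0.2452 0.075 ] -11.0 [0.4142 0.2452 0.075 ] [-0.0002 -0.0443  0.    ]
0.085 0.0441 [0.4143 0.2451 0.085 ] -11.0 [0.4137 0.2452 0.085 ] [-0.0002 -0.0429  0.    ]
```

Run:
```python
import numpy as np
for b in range(9,-290,-10):
    t=np.radians(b);c,s=np.cos(t),np.sin(t);h=7+9.5*abs(s)+9*abs(c)
    print(b,round((20*c-h*s)),round((20*s+h*c)),end=' | ')
```

```text
9 17 20 | -1 20 16 | -11 23 14 | -21 25 10 | -31 27 7 | -41 28 2 | -51 28 -3 | -61 27 -8 | -71 24 -13 | -81 21 -17 | -91 16 -20 | -101 14 -23 | -111 11 -26 | -121 7 -27 | -131 2 -28 | -141 -3 -28 | -151 -8 -27 | -161 -13 -24 | -171 -17 -20 | -181 -20 -16 | -191 -23 -14 | -201 -25 -10 | -211 -27 -7 | -221 -28 -2 | -231 -28 3 | -241 -27 8 | -251 -24 13 | -261 -21 17 | -271 -16 20 | -281 -14 23 |
```

apply_moves:
  targets:
    - [[-20,13,0],[0,0,0]]
    - [[-46,26,-20],[0,0,0]]
    - [[-46,26,-60],[0,0,0]]
    - [[-46,26,-100],[0,0,0]]
    - [[-46,26,-130],[0,0,0]]
    - [[-46,26,-155],[0,0,0]]
    - [[-46,26,-170],[0,0,0]]
    - [[-46,26,-170],[0,0,0]]
  hand: 0
  squeeze: 20

```text
time_s: 5.55
tool_pos: [0.4323, 0.2679, 0.0603]
tool_rot: [-179.9, -0.2, 179.9]
force: [-0.6, -0.3, 0.3]
grip_width: 0.0004
```

apply_moves:
  targets:
    - [[0,0,-7],[0,0,0]]
    - [[0,0,-14],[0,0,0]]
    - [[0,0,-19],[0,0,0]]
    - [[0,0,-19],[0,0,0]]

```text
time_s: 5.95
tool_pos: [0.4338, 0.2687, 0.0432]
tool_rot: [-180.0, -0.0, 179.9]
force: [-0.0, 0.5, -0.3]
grip_width: 0.0003
```

apply_moves:
  targets:
    - [[2,-8,0],[0,0,0]]
    - [[5,-10,0],[0,0,0]]
    - [[7,-14,0],[0,0,0]]
    - [[9,-17,0],[0,0,0]]
    - [[10,-22,0],[0,0,0]]
    - [[10,-27,0],[0,0,0]]
    - [[10,-27,0],[0,0,0]]

```text
time_s: 6.65
tool_pos: [0.4451, 0.2447, 0.0446]
tool_rot: [179.7, 0.2, 179.9]
force: [0.8, 5.1, -0.3]
grip_width: 0.0006
```

Run:
```python
from h import *
p,K,W=cam("wrist"); o=env.get_obs();print(o['tool_pos'],o['force'],o['wrist_torque'])
im=cv2.cvtColor(p["image"],cv2.COLOR_RGB2BGR)
q,_,_=cam("scene"); im2=cv2.cvtColor(q["image"],cv2.COLOR_RGB2BGR)
cv2.imwrite("pics/w4.png",np.hstack([cv2.resize(im,(533,400)),cv2.resize(im2[310:375,255:305],None,fx=5.2,fy=6.15,interpolation=cv2.INTER_CUBIC)[:400]]))
```

```text
[0.44512259 0.24463267 0.04459841] [ 0.48896463  5.94255667 -1.5409092 ] [ 1.38030049 -0.16528378 -0.03013809]
```

View pics/w4.png

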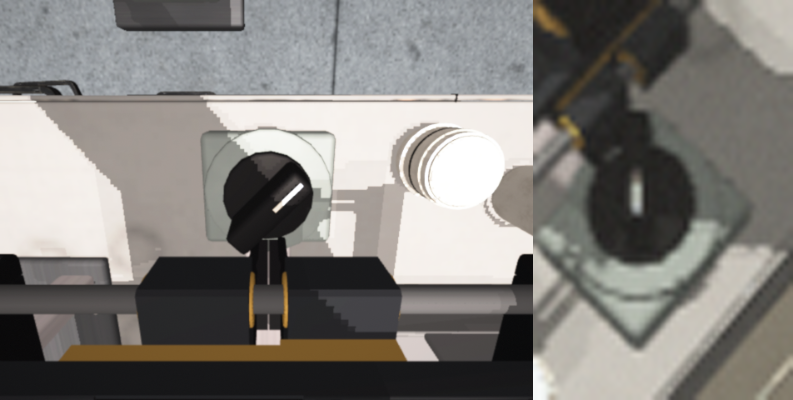

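Wrist picture (9 viewed): the bar has been pushed to about -47° by the closed fingers, as planned. Continuing the orbit.

apply_moves:
  targets:
    - [[-1,-5,0],[0,0,0]]
    - [[-4,-10,0],[0,0,0]]
    - [[-7,-14,0],[0,0,0]]
    - [[-12,-17,0],[0,0,0]]
    - [[-14,-20,0],[0,0,0]]
    - [[-17,-23,0],[0,0,0]]
    - [[-21,-24,0],[0,0,0]]
    - [[-26,-25,0],[0,0,0]]

```text
time_s: 7.55
tool_pos: [0.4239, 0.2186, 0.046]
tool_rot: [179.7, 0.7, 179.8]
force: [9.0, 1.7, -0.9]
grip_width: 0.0004
```

apply_moves:
  targets:
    - [[-5,0,0],[0,0,0]]
    - [[-10,1,0],[0,0,0]]
    - [[-15,4,0],[0,0,0]]
    - [[-19,8,0],[0,0,0]]
    - [[-22,12,0],[0,0,0]]
    - [[-25,14,0],[0,0,0]]
    - [[-27,18,0],[0,0,0]]
    - [[-29,21,0],[0,0,0]]

```text
time_s: 8.35
tool_pos: [0.3917, 0.2332, 0.0439]
tool_rot: [-179.7, 0.2, 179.7]
force: [3.6, -11.5, 0.8]
grip_width: 0.0003
```

apply_moves:
  targets:
    - [[-1,5,0],[0,0,0]]
    - [[-1,10,0],[0,0,0]]
    - [[-1,10,0],[0,0,0]]
    - [[-1,10,0],[0,0,0]]

```text
time_s: 8.75
tool_pos: [0.3875, 0.2443, 0.0429]
tool_rot: [-179.7, -0.2, 179.8]
force: [-0.9, -6.4, -0.7]
grip_width: 0.0004
```

Run:
```python
from h import *
p,K,W=cam("wrist"); save(p,"pics/w5.png"); o=env.get_obs();print(o['tool_pos'],o['force'],o['wrist_torque'])
im=cv2.cvtColor(p["image"],cv2.COLOR_RGB2BGR)
cv2.imwrite("pics/w5s.png",cv2.resize(im,(480,360)))
a=ray(K,W,320,150,.04)
```

```text
[0.38750682 0.24431012 0.04287963] [-0.41857813 -6.34744692 -0.26627136] [-1.2891696   0.19404676 -0.11691762]
```

View pics/w5s.png

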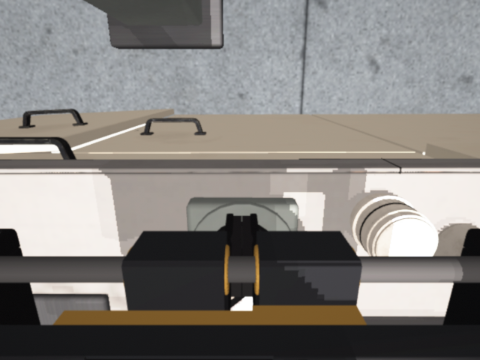

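apply_moves:
  targets:
    - [[1,5,0],[0,0,0]]
    - [[4,10,0],[0,0,0]]
    - [[4,10,0],[0,0,0]]
    - [[4,10,0],[0,0,0]]

```text
time_s: 9.2
tool_pos: [0.3906, 0.2555, 0.0426]
tool_rot: [-179.8, -0.2, 179.8]
force: [-2.9, -3.9, -0.9]
grip_width: 0.0003
```

apply_moves:
  targets:
    - [[0,0,40],[0,0,0]]
    - [[0,0,80],[0,0,0]]
    - [[0,0,130],[0,0,0]]
    - [[20,0,170],[0,0,0]]
    - [[50,-10,189],[0,0,0]]
    - [[88,-15,189],[0,0,0]]
    - [[88,-15,189],[0,0,0]]
    - [[88,-15,189],[0,0,0]]

```text
time_s: 10.0
tool_pos: [0.4807, 0.2428, 0.2325]
tool_rot: [179.9, -0.0, 179.8]
force: [-0.7, 1.2, -1.0]
grip_width: 0.0004
```

Run:
```python
from h import *
cam("wrist");p,K,W=cam("wrist"); save(p,"pics/w6.png"); np.savez("pics/w6.npz",K=K,W=W);o=env.get_obs();print(o['tool_pos'],o['force'])
im=cv2.cvtColor(p["image"],cv2.COLOR_RGB2BGR); im0=cv2.imread("pics/w3.png")
a=cv2.resize(im[90:190,270:380],None,fx=3.6,fy=3.6,interpolation=cv2.INTER_CUBIC)
# chute corner track
g0,g1=[cv2.cvtColor(x,cv2.COLOR_BGR2GRAY) for x in(im0,im)]
pts=np.float32([[440,260],[405,243],[104,272],[604,248],[560,243],[210,195],[113,318],[60,83],[283,102],[365,102]]).reshape(-1,1,2)
n,s,e=cv2.calcOpticalFlowPyrLK(g0,g1,pts,None,winSize=(21,21))
print(np.c_[pts[:,0],(n-pts)[:,0].round(2),s])
b=cv2.resize(im[180:330,70:450],(400,158)); cv2.imwrite("pics/w6c.png",np.vstack([a,cv2.resize(b,(a.shape[1],158))]))
```

```text
[0.47925295 0.24354067 0.23244339] [-0.49905536  0.22485602 -0.15187265]
[[ 4.40e+02  2.60e+02 -5.90e-01  6.40e-01  1.00e+00]
 [ 4.05e+02  2.43e+02  1.05e+00  1.32e+00  1.00e+00]
 [ 1.04e+02  2.72e+02 -8.40e-01  4.40e-01  1.00e+00]
 [ 6.04e+02  2.48e+02 -6.80e-01  1.01e+00  1.00e+00]
 [ 5.60e+02  2.43e+02 -6.50e-01  8.70e-01  1.00e+00]
 [ 2.10e+02  1.95e+02 -4.10e-01  4.60e-01  1.00e+00]
 [ 1.13e+02  3.18e+02 -8.60e-01  5.50e-01  1.00e+00]
 [ 6.00e+01  8.30e+01 -4.80e-01 -2.00e-02  1.00e+00]
 [ 2.83e+02  1.02e+02 -2.70e-01  5.40e-01  1.00e+00]
 [ 3.65e+02  1.02e+02 -4.60e-01  5.10e-01  1.00e+00]]
```

View pics/w6c.png

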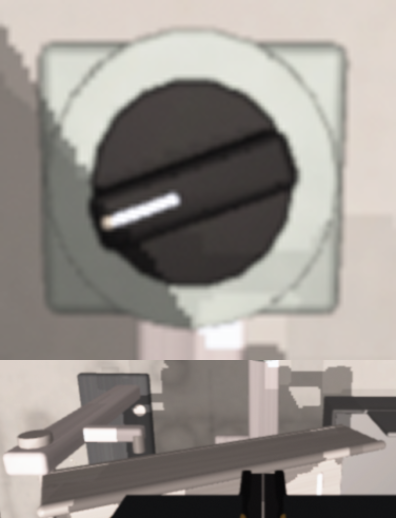

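Picture 10 showed the knob hidden. Picture 11 shows the bar's pushed end at about -250° (q ≈ 4.36, platform ≈ 86 mm) with the chute still at rest. I'll push to about -279°, aiming for roughly a 1 mm lift.

apply_moves:
  targets:
    - [[-40,13,0],[0,0,0]]
    - [[-80,13,0],[0,0,0]]
    - [[-94,13,-30],[0,0,0]]
    - [[-94,13,-75],[0,0,0]]
    - [[-94,13,-120],[0,0,0]]
    - [[-94,13,-160],[0,0,0]]
    - [[-94,13,-189],[0,0,0]]
    - [[-94,13,-189],[0,0,0]]

```text
time_s: 10.9
tool_pos: [0.3819, 0.2543, 0.0401]
tool_rot: [-179.8, -0.4, -180.0]
force: [-0.4, 0.1, -0.9]
grip_width: 0.0005
```

apply_moves:
  targets:
    - [[5,3,0],[0,0,0]]
    - [[9,6,0],[0,0,0]]
    - [[12,8,0],[0,0,0]]
    - [[14,9,0],[0,0,0]]
    - [[15,11,0],[0,0,0]]
    - [[16,12,0],[0,0,0]]
    - [[16,12,0],[0,0,0]]
    - [[16,12,0],[0,0,0]]

```text
time_s: 11.7
tool_pos: [0.3983, 0.2654, 0.0437]
tool_rot: [-179.6, -0.4, 179.9]
force: [-11.4, -7.1, 3.5]
grip_width: 0.0005
```

apply_moves:
  targets:
    - [[-6,0,10],[0,0,0]]
    - [[-6,0,60],[0,0,0]]
    - [[-6,0,110],[0,0,0]]
    - [[20,-10,160],[0,0,0]]
    - [[50,-20,189],[0,0,0]]
    - [[78,-25,189],[0,0,0]]
    - [[78,-25,189],[0,0,0]]
    - [[78,-25,189],[0,0,0]]

```text
time_s: 12.5
tool_pos: [0.4809, 0.2437, 0.2345]
tool_rot: [179.9, 0.2, 179.9]
force: [-0.5, 0.5, -0.1]
grip_width: 0.0005
```

```bash
cat > flow.py <<'E'
from h import *
cam("wrist");cam("wrist");p,K,W=cam("wrist"); save(p,"pics/w7.png"); np.savez("pics/w7.npz",K=K,W=W);o=env.get_obs();print(o['tool_pos'],o['tool_rot'])
im=cv2.cvtColor(p["image"],cv2.COLOR_RGB2BGR); im0=cv2.imread("pics/w6.png")
g0,g1=[cv2.cvtColor(x,cv2.COLOR_BGR2GRAY) for x in(im0,im)]
pts=np.float32([[440,260],[425,262],[405,243],[370,250],[280,275],[104,272],[604,248],[210,195],[113,318],[60,83],[283,102],[365,102]]).reshape(-1,1,2)
n,s,e=cv2.calcOpticalFlowPyrLK(g0,g1,pts,None,winSize=(15,15))
print(np.c_[pts[:,0],(n-pts)[:,0].round(2)])
g=im.max(2); print()
x=im[90:190,270:380]; m=(x.min(2)>170)&0
gg=cv2.cvtColor(x,cv2.COLOR_BGR2GRAY)
# white mark inside the disc
yy,xx=np.mgrid[0:100,0:110]; ins=(xx-53.5)**2+(yy-51)**2<26**2
v,u=np.nonzero((gg>140)&ins); print("mark",u.mean()-53.5,v.mean()-51,len(u), cv2.fitLine(np.c_[u,v].astype(np.float32),2,0,.01,.01).ravel())
cv2.imwrite("pics/w7c.png",cv2.resize(x,None,fx=4,fy=4))
E
python3 flow.py
```

```text
[0.47912404 0.24391616 0.23307049] [ 1.79969518e+02  3.27240610e-02 -1.79997770e+02]
[[ 4.40e+02  2.60e+02 -1.01e+00  2.90e-01]
 [ 4.25e+02  2.62e+02 -5.50e-01  2.90e-01]
 [ 4.05e+02  2.43e+02 -9.50e-01  1.10e-01]
 [ 3.70e+02  2.50e+02  5.00e-01 -1.30e-01]
 [ 2.80e+02  2.75e+02 -1.00e+00 -7.00e-02]
 [ 1.04e+02  2.72e+02 -4.30e-01 -3.80e-01]
 [ 6.04e+02  2.48e+02 -2.15e+00  3.50e-01]
 [ 2.10e+02  1.95e+02 -6.00e-01 -4.00e-01]
 [ 1.13e+02  3.18e+02 -5.60e-01 -6.60e-01]
 [ 6.00e+01  8.30e+01 -2.90e-01 -2.50e-01]
 [ 2.83e+02  1.02e+02 -3.90e-01 -1.70e-01]
 [ 3.65e+02  1.02e+02 -7.70e-01  2.20e-01]]

mark -16.046666666666667 1.6400000000000006 75 [9.9924624e-01 3.8818792e-02 3.7453335e+01 5.2639999e+01]
```

apply_moves:
  targets:
    - [[-40,13,0],[0,0,0]]
    - [[-80,20,0],[0,0,0]]
    - [[-92,22,-30],[0,0,0]]
    - [[-92,22,-75],[0,0,0]]
    - [[-92,22,-120],[0,0,0]]
    - [[-92,22,-160],[0,0,0]]
    - [[-92,22,-189],[0,0,0]]
    - [[-92,22,-189],[0,0,0]]

```text
time_s: 13.45
tool_pos: [0.3841, 0.2633, 0.04]
tool_rot: [-179.8, -0.4, 180.0]
force: [-0.2, -0.2, 0.9]
grip_width: 0.0004
```

apply_moves:
  targets:
    - [[6,0,0],[0,0,0]]
    - [[12,0,0],[0,0,0]]
    - [[13,2,0],[0,0,0]]
    - [[14,3,0],[0,0,0]]
    - [[16,5,0],[0,0,0]]
    - [[18,6,0],[0,0,0]]
    - [[19,7,0],[0,0,0]]
    - [[19,7,0],[0,0,0]]

```text
time_s: 14.25
tool_pos: [0.403, 0.2703, 0.0437]
tool_rot: [-179.7, -0.5, 179.9]
force: [-12.4, -4.4, 2.5]
grip_width: 0.0008
```

apply_moves:
  targets:
    - [[-8,0,10],[0,0,0]]
    - [[-8,0,60],[0,0,0]]
    - [[-8,0,110],[0,0,0]]
    - [[20,-10,160],[0,0,0]]
    - [[50,-20,189],[0,0,0]]
    - [[73,-29,189],[0,0,0]]
    - [[73,-29,189],[0,0,0]]
    - [[73,-29,189],[0,0,0]]

```text
time_s: 15.05
tool_pos: [0.4806, 0.2433, 0.2343]
tool_rot: [179.9, 0.1, 179.9]
force: [0.0, 0.7, 0.2]
grip_width: 0.0005
```

```bash
cp pics/w7.png pics/w7a.png; python3 flow.py
```

```text
[0.47900199 0.24390792 0.2329401 ] [ 1.79974904e+02  1.47659720e-02 -1.79993254e+02]
[[ 4.40e+02  2.60e+02  1.54e+00  1.92e+00]
 [ 4.25e+02  2.62e+02  1.86e+00  1.86e+00]
 [ 4.05e+02  2.43e+02 -8.70e-01  4.10e-01]
 [ 3.70e+02  2.50e+02  2.54e+00  1.11e+00]
 [ 2.80e+02  2.75e+02  8.40e-01  8.80e-01]
 [ 1.04e+02  2.72e+02 -2.70e-01  1.00e-02]
 [ 6.04e+02  2.48e+02 -1.84e+00  6.00e-01]
 [ 2.10e+02  1.95e+02 -4.80e-01  5.00e-02]
 [ 1.13e+02  3.18e+02 -1.52e+00 -2.00e-02]
 [ 6.00e+01  8.30e+01 -6.00e-02 -9.00e-02]
 [ 2.83e+02  1.02e+02 -5.00e-02 -1.00e-01]
 [ 3.65e+02  1.02e+02 -5.70e-01  4.80e-01]]

mark -15.348101265822784 -2.1139240506329102 79 [ 0.9518542   0.30655104 38.151897   48.886074  ]
```

View pics/w7c.png

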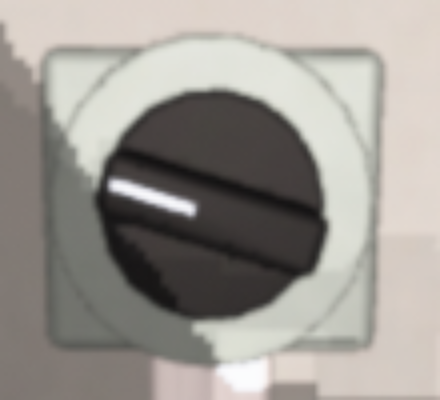

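Picture 12 shows the bar at about -288° (q ≈ 5.0, platform ≈ 90 mm), and the chute corner shifted about 2.7 px against the static points. That is about a 2 mm lift at the foot, so it touches and stays within 4 mm. Next I'll move over the tray, open and at yaw 90.

apply_moves:
  targets:
    - [[0,0,50],[0,0,0]]
    - [[0,0,100],[0,0,0]]
    - [[0,-30,140],[0,0,-0.14]]
    - [[0,-75,160],[0,0,-0.28]]
    - [[0,-120,160],[0,0,-0.42]]
    - [[0,-165,160],[0,0,-0.56]]
    - [[0,-210,160],[0,0,-0.7]]
    - [[0,-255,160],[0,0,-0.84]]
  hand: 87

```text
time_s: 16.0
tool_pos: [0.4792, -0.0128, 0.3928]
tool_rot: [180.0, 0.0, 131.6]
force: [0.9, 0.4, -0.3]
grip_width: 0.0567
```

apply_moves:
  targets:
    - [[0,-45,0],[0,0,-0.14]]
    - [[0,-90,0],[0,0,-0.28]]
    - [[0,-135,0],[0,0,-0.42]]
    - [[0,-180,0],[0,0,-0.56]]
    - [[0,-205,0],[0,0,-0.7]]
    - [[0,-205,0],[0,0,-0.73]]
    - [[0,-205,0],[0,0,-0.73]]
    - [[0,-205,0],[0,0,-0.73]]

```text
time_s: 16.8
tool_pos: [0.4804, -0.2148, 0.3926]
tool_rot: [180.0, -0.0, 90.2]
force: [-1.0, -0.1, -0.5]
grip_width: 0.0868
```

Run:
```python
from h import *
cam("wrist");p,K,W=cam("wrist"); save(p,"pics/w8.png"); np.savez("pics/w8.npz",K=K,W=W);o=env.get_obs();print(o['tool_pos'],o['tool_rot'],o['qpos'].round())
for t in ["tray","bottle_0"]:
  for r in env.regions_of(p,t): print(t,r["conf"],r["rect"])
q,Ks,Ws=cam("scene"); q2,Kd,Wd=cam("side")
for (Q,k,w,n) in ((q,Ks,Ws,"scene"),(q2,Kd,Wd,"side")):
  for t in ["bottle_0","tray"]:
   for r in env.regions_of(Q,t): 
     L,T,Rr,B=r["rect"]; print(n,t,round(r["conf"],2),np.round(r["rect"]),ray(k,w,(L+Rr)/2,T+4,.075).round(3))
a=cv2.resize(q["image"][215:305,310:410],None,fx=3,fy=3)[...,::-1]
im=cv2.resize(p["image"],(480,360))[...,::-1]; b=np.zeros((360,300,3),np.uint8); b[:270]=a; cv2.imwrite("pics/w8s.png",np.hstack([im,b]))
```

```text
[ 0.48045015 -0.21508084  0.39275203] [ 1.79976296e+02 -2.11328122e-02  9.01879503e+01] [14.  2.  7. 84. -0. 95. 22.]
tray 0.8 [212.9, 14.8, 343.6, 168.1]
bottle_0 0.66 [324.2, 249.9, 355.4, 294.6]
bottle_0 0.56 [368.2, 288.2, 405.7, 334.0]
scene bottle_0 0.62 [374. 164. 388. 189.] [ 0.575 -0.401  0.075]
scene bottle_0 0.59 [377. 185. 392. 215.] [ 0.512 -0.334  0.075]
scene bottle_0 0.59 [172. 215. 280. 337.] [0.785 0.069 0.075]
scene tray 0.84 [321. 229. 395. 297.] [ 0.462 -0.141  0.075]
side bottle_0 0.79 [420. 316. 439. 352.] [ 0.573 -0.403  0.075]
side bottle_0 0.6 [378. 311. 401. 349.] [ 0.507 -0.34   0.075]
side tray 0.61 [274. 284. 337. 317.] [ 0.4   -0.133  0.075]
```

View pics/w8s.png

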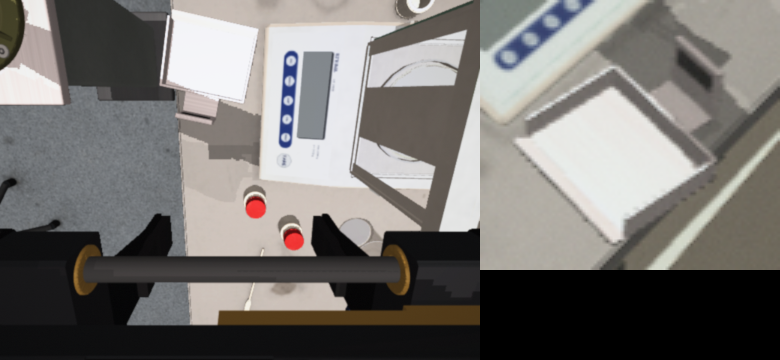

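Picture 13 shows bottle 1 knocked aside, now at (255,207) shown, with bottle 2 at (292,241). The tray's yaw is about -10°, and its grip plate is at (196,108) on the -y side. I'll work out the tray and balance positions.

Run:
```python
from h import *
d=np.load("pics/w8.npz");K,W=d["K"],d["W"];s=4/3
f=lambda n,u,v,z:print(n,ray(K,W,u*s,v*s,z).round(3))
f("TL nose",172,12,.02);f("TR nose",258,27,.02);f("BR",247,102,.036);f("BL",162,88,.036)
f("plate top L",177,117,.086);f("plate top R",213,123,.086)
f("b1 cap",256,207,.075);f("b2 cap",293,240,.075)
f("bal BL",262,180,.06);f("bal BR",430,230,.06);f("shield post",355,170,.15);f("shield",440,225,.15)
im=cv2.imread("pics/w8.png");hsv=cv2.cvtColor(im,cv2.COLOR_BGR2HSV)
m=cv2.inRange(hsv,(0,150,120),(8,255,255))|cv2.inRange(hsv,(172,150,120),(180,255,255))
n,l,st,c=cv2.connectedComponentsWithStats(m)
for i in range(1,n):
    if st[i,4]>60: print(st[i],c[i],ray(K,W,*c[i],.068).round(4))
cv2.imwrite("pics/w8c.png",cv2.resize(im[0:180,200:360],None,fx=3.3,fy=3.3,interpolation=cv2.INTER_CUBIC))
```

```text
TL nose [ 0.366 -0.01   0.02 ]
TR nose [ 0.507 -0.032  0.02 ]
BR [ 0.49  -0.152  0.036]
BL [ 0.345 -0.129  0.036]
plate top L [ 0.378 -0.173  0.086]
plate top R [ 0.435 -0.182  0.086]
b1 cap [ 0.507 -0.332  0.075]
b2 cap [ 0.577 -0.397  0.075]
bal BL [ 0.518 -0.286  0.06 ]
bal BR [ 0.838 -0.384  0.06 ]
shield post [ 0.645 -0.242  0.15 ]
shield [ 0.787 -0.329  0.15 ]
[328 266  26  25 516] [340.63953488 278.08914729] [ 0.5065 -0.3375  0.068 ]
[379 310  26  23 462] [391.78354978 321.17748918] [ 0.5799 -0.4031  0.068 ]
```

View pics/w8c.png

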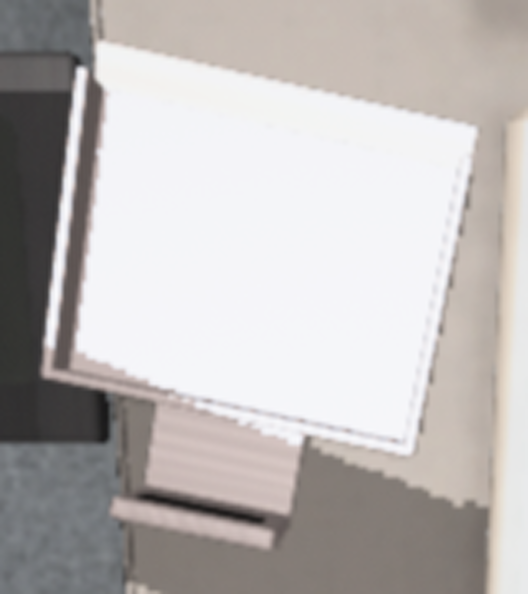

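Run:
```python
from h import *
d=np.load("pics/w8.npz");K,W=d["K"],d["W"]
f=lambda u,v,z:ray(K,W,200+u/3.3,v/3.3,z)
def L(n,a,b):
    print(n,a.round(4),b.round(4),"mid",((a+b)/2).round(4),"len",np.linalg.norm(a-b).round(4),"yaw",np.degrees(np.arctan2(*(b-a)[1::-1])).round(1))
L("plate",f(113,507,.086),f(278,537,.086))
L("nose",f(97,42,.012),f(476,128,.012)); L("back rim",f(45,370,.036),f(412,450,.036)); L("right",f(412,450,.036),f(470,135,.02))
for n,y,z in(("from nose",69,.012),):
    pass
```

```text
plate [ 0.3762 -0.1705  0.086 ] [ 0.4354 -0.1809  0.086 ] mid [ 0.4058 -0.1757  0.086 ] len 0.0601 yaw -10.0
nose [ 0.3648 -0.005   0.012 ] [ 0.5083 -0.0337  0.012 ] mid [ 0.4365 -0.0194  0.012 ] len 0.1463 yaw -11.3
back rim [ 0.3421 -0.1228  0.036 ] [ 0.4842 -0.1522  0.036 ] mid [ 0.4132 -0.1375  0.036 ] len 0.1451 yaw -11.7
right [ 0.4842 -0.1522  0.036 ] [ 0.5056 -0.0376  0.02  ] mid [ 0.4949 -0.0949  0.028 ] len 0.1177 yaw 79.4
```

apply_moves:
  targets:
    - [[9,-40,0],[0,0,0]]
    - [[18,-80,-20],[0,0,0]]
    - [[27,-122,-60],[0,0,0]]
    - [[27,-122,-110],[0,0,0]]
    - [[27,-122,-160],[0,0,0]]
    - [[27,-122,-205],[0,0,0]]
    - [[27,-122,-240],[0,0,0]]
    - [[27,-122,-255],[0,0,0]]
  hand: 75
  squeeze: 15

```text
time_s: 18.1
tool_pos: [0.5047, -0.3376, 0.1331]
tool_rot: [-179.7, -0.2, 89.9]
force: [-0.1, 0.4, 0.6]
grip_width: 0.0751
```

apply_moves:
  targets:
    - [[0,0,-30],[0,0,0]]
    - [[0,0,-60],[0,0,0]]
    - [[0,0,-85],[0,0,0]]
    - [[0,0,-105],[0,0,0]]
    - [[0,0,-111],[0,0,0]]
    - [[0,0,-111],[0,0,0]]

```text
time_s: 18.7
tool_pos: [0.5073, -0.3392, 0.0268]
tool_rot: [-180.0, 0.0, 89.9]
force: [-0.4, 0.6, -0.6]
grip_width: 0.0751
```

apply_moves:
  targets:
    - [[0,0,0],[0,0,0]]
    - [[0,0,0],[0,0,0]]
    - [[0,0,0],[0,0,0]]
    - [[0,0,0],[0,0,0]]
    - [[0,0,0],[0,0,0]]
  hand: 30

```text
time_s: 19.2
tool_pos: [0.5071, -0.3391, 0.027]
tool_rot: [180.0, 0.0, 89.9]
force: [-0.4, -0.5, 3.4]
grip_width: 0.0431
```

apply_moves:
  targets:
    - [[0,0,25],[0,0,0]]
    - [[0,0,65],[0,0,0]]
    - [[0,0,110],[0,0,0]]
    - [[-15,40,135],[0,0,-0.05]]
    - [[-30,80,135],[0,0,-0.1]]
    - [[-46,120,135],[0,0,-0.15]]
    - [[-62,160,135],[0,0,-0.19]]
    - [[-78,195,135],[0,0,-0.19]]

```text
time_s: 20.0
tool_pos: [0.428, -0.1419, 0.1615]
tool_rot: [180.0, -0.0, 79.1]
force: [1.0, -0.3, -0.3]
grip_width: 0.0428
```

apply_moves:
  targets:
    - [[-13,31,0],[0,0,0]]
    - [[-13,31,-40],[0,0,0]]
    - [[-13,31,-80],[0,0,0]]
    - [[-13,31,-110],[0,0,0]]
    - [[-13,31,-123],[0,0,0]]
    - [[-13,31,-129],[0,0,0]]
    - [[-13,31,-130],[0,0,0]]
    - [[-13,31,-130],[0,0,0]]

```text
time_s: 20.8
tool_pos: [0.4168, -0.1132, 0.0323]
tool_rot: [179.9, 0.0, 79.0]
force: [-0.2, -0.7, -0.8]
grip_width: 0.043
```

apply_moves:
  targets:
    - [[0,0,-1],[0,0,0]]
    - [[0,0,-1],[0,0,0]]
    - [[0,0,-1],[0,0,0]]
    - [[0,0,30],[0,0,0]]
    - [[0,0,70],[0,0,0]]
    - [[0,0,115],[0,0,0]]
    - [[0,0,135],[0,0,0]]
    - [[0,0,135],[0,0,0]]
  hand: 54

```text
time_s: 21.6
tool_pos: [0.4186, -0.1136, 0.1705]
tool_rot: [179.5, -0.0, 79.1]
force: [-0.3, -0.3, 0.3]
grip_width: 0.0541
```

Run:
```python
from h import *
q,Ks,Ws=cam("scene"); q2,Kd,Wd=cam("side")
for (Q,k,w,n) in ((q,Ks,Ws,"scene"),(q2,Kd,Wd,"side")):
   for r in env.regions_of(Q,"bottle_0"): 
     L,T,Rr,B=r["rect"]; print(n,round(r["conf"],2),np.round(r["rect"]),ray(k,w,(L+Rr)/2,T+4,.075).round(3))
```

```text
scene 0.62 [353. 241. 370. 268.] [ 0.427 -0.111  0.075]
side 0.94 [419. 314. 440. 352.] [ 0.58  -0.396  0.075]
side 0.53 [298. 279. 319. 302.] [ 0.419 -0.115  0.075]
```

apply_moves:
  targets:
    - [[23,-41,0],[0,0,0.05]]
    - [[46,-82,0],[0,0,0.1]]
    - [[70,-124,0],[0,0,0.15]]
    - [[93,-166,0],[0,0,0.19]]
    - [[116,-208,0],[0,0,0.19]]
    - [[139,-250,0],[0,0,0.19]]
    - [[163,-291,0],[0,0,0.19]]
    - [[163,-291,0],[0,0,0.19]]
  hand: 75

```text
time_s: 22.6
tool_pos: [0.5778, -0.4096, 0.1606]
tool_rot: [-179.6, 0.1, 89.6]
force: [-1.0, -1.1, -0.9]
grip_width: 0.0748
```

apply_moves:
  targets:
    - [[0,0,-40],[0,0,0]]
    - [[0,0,-80],[0,0,0]]
    - [[0,0,-115],[0,0,0]]
    - [[0,0,-135],[0,0,0]]
    - [[0,0,-140],[0,0,0]]
    - [[0,0,-140],[0,0,0]]

```text
time_s: 23.2
tool_pos: [0.5779, -0.403, 0.0249]
tool_rot: [-179.8, -0.1, 90.0]
force: [0.8, -0.0, 0.2]
grip_width: 0.0748
```

apply_moves:
  targets:
    - [[0,0,0],[0,0,0]]
    - [[0,0,0],[0,0,0]]
    - [[0,0,0],[0,0,0]]
    - [[0,0,0],[0,0,0]]
    - [[0,0,0],[0,0,0]]
  hand: 30

```text
time_s: 23.7
tool_pos: [0.5793, -0.4041, 0.0271]
tool_rot: [180.0, 0.0, 89.9]
force: [0.1, -0.2, 1.5]
grip_width: 0.043
```

apply_moves:
  targets:
    - [[0,0,30],[0,0,0]]
    - [[0,0,75],[0,0,0]]
    - [[0,0,120],[0,0,0]]
    - [[-14,40,140],[0,0,-0.05]]
    - [[-30,82,140],[0,0,-0.1]]
    - [[-48,124,140],[0,0,-0.15]]
    - [[-66,166,140],[0,0,-0.19]]
    - [[-82,208,140],[0,0,-0.19]]

```text
time_s: 24.5
tool_pos: [0.4958, -0.1944, 0.1665]
tool_rot: [180.0, -0.0, 79.0]
force: [1.0, 1.0, -0.4]
grip_width: 0.0423
```

apply_moves:
  targets:
    - [[-16,42,0],[0,0,0]]
    - [[-32,84,0],[0,0,0]]
    - [[-47,119,0],[0,0,0]]
    - [[-47,119,-30],[0,0,0]]
    - [[-47,119,-70],[0,0,0]]
    - [[-47,119,-105],[0,0,0]]
    - [[-47,119,-128],[0,0,0]]
    - [[-47,119,-134],[0,0,0]]

```text
time_s: 25.3
tool_pos: [0.447, -0.0766, 0.0306]
tool_rot: [-179.6, 0.0, 79.1]
force: [-9.1, 1.0, 22.5]
grip_width: 0.0425
```

apply_moves:
  targets:
    - [[0,0,0],[0,0,0]]
    - [[0,0,-2],[0,0,0]]
    - [[0,0,-2],[0,0,0]]

```text
time_s: 25.6
tool_pos: [0.4507, -0.0772, 0.0313]
tool_rot: [179.9, -0.0, 79.1]
force: [0.0, 0.5, -0.7]
grip_width: 0.0421
```

apply_moves:
  targets:
    - [[0,0,0],[0,0,0]]
    - [[0,0,0],[0,0,0]]
    - [[0,0,0],[0,0,0]]
    - [[0,0,30],[0,0,0]]
    - [[0,0,70],[0,0,0]]
    - [[0,0,115],[0,0,0]]
    - [[0,0,160],[0,0,0]]
    - [[0,0,205],[0,0,0]]
  hand: 53

```text
time_s: 26.4
tool_pos: [0.4497, -0.077, 0.2377]
tool_rot: [180.0, -0.0, 79.1]
force: [1.1, 0.5, 0.1]
grip_width: 0.0532
```

apply_moves:
  targets:
    - [[5,-12,10],[0,0,0.145]]
    - [[10,-24,20],[0,0,0.29]]
    - [[15,-36,30],[0,0,0.435]]
    - [[20,-48,40],[0,0,0.58]]
    - [[25,-60,40],[0,0,0.725]]
    - [[25,-73,40],[0,0,0.87]]
    - [[25,-83,40],[0,0,1.015]]
    - [[25,-93,40],[0,0,1.16]]
  hand: 60

```text
time_s: 27.2
tool_pos: [0.475, -0.1705, 0.2757]
tool_rot: [180.0, 0.0, 145.8]
force: [0.3, 0.8, -0.1]
grip_width: 0.0601
```

apply_moves:
  targets:
    - [[0,0,0],[0,0,0.145]]
    - [[0,0,0],[0,0,0.29]]
    - [[0,0,0],[0,0,0.41]]
    - [[0,0,0],[0,0,0.41]]
    - [[0,0,0],[0,0,0.41]]
    - [[0,0,0],[0,0,0.41]]

```text
time_s: 27.8
tool_pos: [0.475, -0.17, 0.2756]
tool_rot: [180.0, 0.0, 168.9]
force: [-0.4, -0.1, 0.8]
grip_width: 0.0603
```

Run:
```python
from h import *
cam("wrist");p,K,W=cam("wrist"); save(p,"pics/w9.png"); np.savez("pics/w9.npz",K=K,W=W);o=env.get_obs();print(o['tool_pos'],o['tool_rot'],o['qpos'].round())
q,_,_=cam("scene"); a=cv2.resize(q["image"][215:305,310:410],None,fx=2.6,fy=2.6)[...,::-1]
im=cv2.resize(p["image"],(540,405))[...,::-1]; b=np.zeros((405,260,3),np.uint8); b[:234]=a; cv2.imwrite("pics/w9s.png",np.hstack([im,b]))
```

```text
[ 0.47501472 -0.17000524  0.27562277] [1.79994241e+02 5.55404513e-03 1.68944338e+02] [ 3. -1. 13. 99.  0. 82. 95.]
```

View pics/w9s.png

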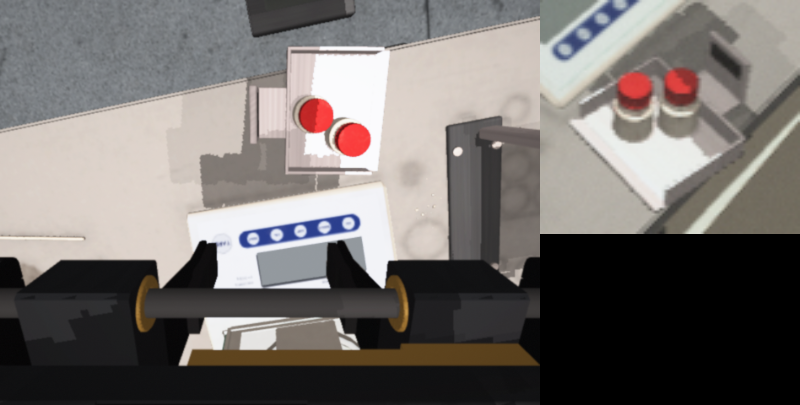

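Both bottles stand in the tray, at shown (316,115) and (350,138), and the plate's top edge is at about (253,113). I'll refine the plate from the pixel profile.

Run:
```python
from h import *
d=np.load("pics/w9.npz");K,W=d["K"],d["W"];g=cv2.imread("pics/w9.png",0)
for r in (110,125,140,155,163): print(r,g[r,288:345].tolist())
for c in (298,302): print(c,g[92:180,c].tolist())
f=lambda u,v,z:ray(K,W,u,v,z).round(4)
print(f(299,104,.086),f(299,166,.086),f(299,134,.086),f(299,134,.066))
print("nose",f(461,60,.012),f(447,203,.012))
```

```text
110 [197, 197, 196, 192, 158, 124, 122, 145, 168, 180, 183, 184, 183, 181, 172, 148, 99, 59, 108, 187, 216, 215, 213, 213, 214, 216, 217, 216, 215, 214, 217, 220, 222, 219, 216, 214, 216, 219, 222, 221, 216, 213, 212, 213, 216, 218, 219, 216, 212, 211, 208, 175, 182, 207, 204, 191, 200]
125 [198, 193, 160, 125, 121, 120, 121, 135, 159, 177, 184, 184, 186, 187, 179, 158, 106, 54, 106, 188, 217, 216, 214, 214, 215, 217, 217, 217, 216, 215, 217, 221, 222, 219, 216, 215, 217, 220, 222, 220, 216, 213, 212, 215, 217, 220, 219, 215, 211, 210, 197, 172, 193, 210, 200, 181, 186]
140 [197, 166, 130, 123, 122, 122, 123, 127, 154, 181, 187, 186, 182, 179, 170, 155, 111, 63, 107, 188, 217, 218, 215, 215, 215, 216, 218, 218, 216, 215, 218, 222, 222, 218, 215, 215, 217, 220, 222, 219, 214, 212, 212, 215, 217, 220, 218, 213, 210, 210, 199, 192, 205, 208, 196, 194, 194]
155 [181, 147, 125, 121, 121, 121, 122, 120, 145, 177, 189, 190, 187, 182, 172, 154, 112, 57, 87, 182, 219, 220, 217, 215, 215, 216, 218, 218, 215, 202, 203, 210, 210, 200, 190, 190, 193, 196, 196, 191, 186, 186, 193, 195, 193, 193, 1
[... 693 characters left out ...]
188, 189, 191, 192, 192, 191, 193, 191, 177, 144, 122, 122, 123, 123, 122, 122, 122, 123, 123]
302 [115, 103, 116, 131, 134, 134, 134, 134, 133, 147, 169, 180, 181, 179, 177, 175, 173, 172, 172, 173, 175, 177, 175, 174, 174, 176, 180, 181, 178, 175, 172, 172, 175, 179, 181, 180, 178, 174, 170, 170, 172, 173, 175, 177, 177, 174, 172, 169, 170, 173, 174, 173, 173, 173, 175, 177, 177, 176, 174, 173, 174, 175, 175, 172, 171, 171, 173, 174, 177, 179, 178, 178, 178, 179, 177, 178, 179, 169, 141, 122, 123, 123, 123, 123, 123, 124, 123, 123]
[ 0.3775 -0.1706  0.086 ] [ 0.429  -0.1816  0.086 ] [ 0.4019 -0.1758  0.086 ] [ 0.4023 -0.1771  0.066 ]
nose [ 0.3645 -0.0051  0.012 ] [ 0.5084 -0.0333  0.012 ]
```

apply_moves:
  targets:
    - [[-30,-3,0],[0,0,0]]
    - [[-60,-6,-15],[0,0,0]]
    - [[-70,-6,-50],[0,0,0]]
    - [[-70,-6,-90],[0,0,0]]
    - [[-70,-6,-130],[0,0,0]]
    - [[-70,-6,-160],[0,0,0]]
    - [[-70,-6,-175],[0,0,0]]
    - [[-70,-6,-175],[0,0,0]]
  hand: 30
  squeeze: 55

```text
time_s: 28.75
tool_pos: [0.403, -0.1754, 0.0984]
tool_rot: [180.0, -0.3, 169.0]
force: [0.8, -0.2, 0.4]
grip_width: 0.0302
```

apply_moves:
  targets:
    - [[0,0,-15],[0,0,0]]
    - [[0,0,-30],[0,0,0]]
    - [[0,0,-45],[0,0,0]]
    - [[0,0,-53],[0,0,0]]
    - [[0,0,-53],[0,0,0]]
    - [[0,0,-53],[0,0,0]]

```text
time_s: 29.35
tool_pos: [0.4057, -0.1763, 0.0485]
tool_rot: [-180.0, 0.1, 169.0]
force: [0.2, -0.5, 0.6]
grip_width: 0.0298
```

apply_moves:
  targets:
    - [[0,0,0],[0,0,0]]
    - [[0,0,0],[0,0,0]]
    - [[0,0,0],[0,0,0]]
    - [[0,0,0],[0,0,0]]
    - [[0,0,0],[0,0,0]]
  hand: 4

```text
time_s: 29.85
tool_pos: [0.4053, -0.1762, 0.0479]
tool_rot: [-180.0, 0.0, 169.0]
force: [0.2, -0.1, 0.9]
grip_width: 0.0074
```

apply_moves:
  targets:
    - [[0,0,4],[0,0,0]]
    - [[0,0,10],[0,0,0]]
    - [[0,0,18],[0,0,0]]
    - [[0,0,24],[0,0,0]]
    - [[0,0,28],[0,0,0]]
    - [[0,0,30],[0,0,0]]
    - [[0,0,30],[0,0,0]]
    - [[0,0,30],[0,0,0]]

```text
time_s: 30.65
tool_pos: [0.4048, -0.176, 0.0774]
tool_rot: [180.0, -0.0, 169.0]
force: [-0.5, 0.7, -4.3]
grip_width: 0.0076
```

Run:
```python
from h import *
o=env.get_obs();print(o['tool_pos'],o['tool_rot'],o['force'],o['grip_width'],o['qpos'].round())
q,Ks,Ws=cam("scene"); q2,Kd,Wd=cam("side")
for (Q,k,w,n) in ((q,Ks,Ws,"scene"),(q2,Kd,Wd,"side")):
  for t in("bottle_0","tray"):
   for r in env.regions_of(Q,t): 
     L,T,Rr,B=r["rect"]; print(n,t,round(r["conf"],2),np.round(r["rect"]),ray(k,w,(L+Rr)/2,T+4,.105).round(3))
```

```text
[ 0.40481882 -0.17596685  0.07743036] [ 1.79994781e+02 -1.98459251e-02  1.69013880e+02] [-0.54630573  0.68078507 -4.28959419] 0.0076400290029469365 [  5.   0.  15. 122.  -0.  58.  99.]
scene bottle_0 0.79 [357. 236. 372. 264.] [ 0.418 -0.11   0.105]
scene bottle_0 0.61 [339. 238. 356. 265.] [ 0.448 -0.075  0.105]
scene bottle_0 0.48 [268. 334. 287. 354.] [0.388 0.258 0.105]
scene tray 0.66 [325. 231. 394. 289.] [ 0.439 -0.115  0.105]
scene tray 0.37 [356. 236. 372. 263.] [ 0.419 -0.108  0.105]
side bottle_0 0.55 [241. 233. 256. 250.] [0.375 0.159 0.105]
side bottle_0 0.51 [300. 272. 312. 293.] [ 0.404 -0.128  0.105]
side tray 0.93 [268. 280. 338. 311.] [ 0.378 -0.156  0.105]
```

Run:
```python
from h import *
d=np.load("pics/w8.npz");K,W8=d["K"],d["W"]
W0=np.array([[1.0,-0.0,-0.001,0.65],[-0.001,-0.954,-0.299,0.083],[-0.001,0.299,-0.954,0.385],[0,0,0,1]])
print(tri([(K,W0,350,287),(K,W8,497,49)]))
p,Ks,Ws=cam("scene");q,Kd,Wd=cam("side")
P,_=tri([(K,W0,350,287),(K,W8,497,49)])
print(proj(Ks,Ws,P),proj(Kd,Wd,P))
# full 3-view check of the shield's top: scene (220,105),(335,100); side (380,175),(403,203),(500,183)
for u,v in((380,173),(403,203),(500,183)): print([ray(Kd,Wd,u,v,z).round(3).tolist() for z in(.2,.25,.3)])
for u,v in((220,107),(335,108)): print([ray(Ks,Ws,u,v,z).round(3).tolist() for z in(.2,.25,.3)])
```

```text
(array([ 0.67482419, -0.05511906,  0.07893893]), [array([1.1, 0.7]), array([-0.9, -0.5])])
[282.77131811 212.64585125] [373.66971387 251.57581589]
[[0.914, 0.238, 0.2], [0.812, 0.112, 0.25], [0.71, -0.014, 0.3]]
[[0.792, -0.029, 0.2], [0.702, -0.13, 0.25], [0.611, -0.232, 0.3]]
[[1.202, -0.037, 0.2], [1.073, -0.138, 0.25], [0.944, -0.238, 0.3]]
[[1.065, -0.182, 0.2], [1.004, -0.139, 0.25], [0.942, -0.095, 0.3]]
[[0.781, -0.416, 0.2], [0.735, -0.36, 0.25], [0.689, -0.304, 0.3]]
```

apply_moves:
  targets:
    - [[0,0,6],[0,0,0]]
    - [[0,0,18],[0,0,0]]
    - [[0,0,36],[0,0,0]]
    - [[0,0,58],[0,0,0]]
    - [[0,0,82],[0,0,0]]
    - [[0,0,106],[0,0,0]]
    - [[0,0,130],[0,0,0]]
    - [[0,0,150],[0,0,0]]

```text
time_s: 31.85
tool_pos: [0.4053, -0.1763, 0.2302]
tool_rot: [-180.0, 0.1, 169.0]
force: [0.5, 1.1, -4.0]
grip_width: 0.0076
```

apply_moves:
  targets:
    - [[2,1,16],[0,0,0.005]]
    - [[6,4,30],[0,0,0.015]]
    - [[14,10,40],[0,0,0.03]]
    - [[26,19,45],[0,0,0.045]]
    - [[40,30,48],[0,0,0.06]]
    - [[56,43,50],[0,0,0.08]]
    - [[72,56,50],[0,0,0.1]]
    - [[88,69,50],[0,0,0.12]]

```text
time_s: 32.65
tool_pos: [0.4944, -0.1052, 0.2768]
tool_rot: [180.0, -0.1, 176.1]
force: [-0.2, -0.2, -3.9]
grip_width: 0.0076
```

apply_moves:
  targets:
    - [[16,13,0],[0,0,0.02]]
    - [[32,26,0],[0,0,0.04]]
    - [[48,39,0],[0,0,0.055]]
    - [[63,51,0],[0,0,0.065]]
    - [[76,61,0],[0,0,0.07]]
    - [[87,70,0],[0,0,0.072]]
    - [[95,75,0],[0,0,0.072]]
    - [[100,77,0],[0,0,0.072]]

```text
time_s: 33.45
tool_pos: [0.5937, -0.0294, 0.2773]
tool_rot: [180.0, -0.0, -179.9]
force: [1.0, 0.0, -4.3]
grip_width: 0.0077
```

Run:
```python
from h import *
cam("wrist");o=env.get_obs();print(o['tool_pos'],o['tool_rot'],o['force'],o['grip_width'],o['qpos'].round())
p,K,W=cam("wrist"); save(p,"pics/w10.png"); np.savez("pics/w10.npz",K=K,W=W)
q,Ks,Ws=cam("scene")
for t in("bottle_0","tray","chute"):
   for Q in(p,q):
    for r in env.regions_of(Q,t): print(t,round(r["conf"],2),np.round(r["rect"]))
im=cv2.resize(p["image"],(480,360))[...,::-1]; a=cv2.resize(q["image"][170:340,160:320],None,fx=2,fy=2.1)[...,::-1]; b=np.zeros((360,320,3),np.uint8);b[:357]=a
cv2.imwrite("pics/w10s.png",np.hstack([im,b]))
```

```text
[ 0.59410992 -0.02951568  0.27731246] [ 1.79998477e+02  1.89994006e-02 -1.79960955e+02] [ 0.52797389  0.36928655 -4.21668297] 0.007085269125940251 [-5. 10.  6. 87. -1. 83. 91.]
bottle_0 0.98 [404. 237. 542. 342.]
bottle_0 0.98 [507. 282. 604. 431.]
bottle_0 0.91 [248. 184. 271. 219.]
bottle_0 0.74 [269. 181. 282. 215.]
bottle_0 0.48 [170. 212. 286. 334.]
tray 0.92 [312. 139. 639. 414.]
tray 0.77 [231. 174. 307. 242.]
tray 0.24 [201. 292. 299. 368.]
chute 0.91 [524.  89. 640. 345.]
chute 0.93 [170. 214. 287. 333.]
chute 0.22 [265. 333. 289. 354.]
chute 0.16 [126. 287. 236. 388.]
```

apply_moves:
  targets:
    - [[0,2,-2],[0,0,0]]
    - [[0,7,-6],[0,0,0]]
    - [[0,13,-12],[0,0,0]]
    - [[0,19,-17],[0,0,0]]
    - [[0,19,-17],[0,0,0]]
    - [[0,23,-10],[-0.087,0,0]]
    - [[0,27,-2],[-0.175,0,0]]
    - [[0,27,-2],[-0.175,0,0]]

```text
time_s: 34.7
tool_pos: [0.5935, 0.0026, 0.276]
tool_rot: [-170.1, 0.1, -179.5]
force: [-0.4, 1.4, -3.9]
grip_width: 0.0077
```

Run:
```python
from h import *
cam("wrist");o=env.get_obs();print(o['tool_pos'],o['tool_rot'],o['force'],o['grip_width'],o['qpos'].round())
```

```text
[5.93260518e-01 1.92623040e-04 2.75576921e-01] [-1.70144427e+02  1.49975946e-02 -1.79695500e+02] [ 0.16021454 -0.46630149 -3.9696455 ] 0.007801404838005385 [-12.  11.   4.  87.   9.  84.  81.]
```

apply_moves:
  targets:
    - [[0,7,6],[-0.087,0,0]]
    - [[0,15,11],[-0.175,0,0]]
    - [[0,24,17],[-0.262,0,0]]
    - [[0,34,22],[-0.349,0,0]]
    - [[0,45,27],[-0.436,0,0]]
    - [[0,57,32],[-0.524,0,0]]
    - [[0,57,32],[-0.524,0,0]]
    - [[0,57,32],[-0.524,0,0]]

```text
time_s: 35.55
tool_pos: [0.5932, 0.0547, 0.307]
tool_rot: [-140.2, -0.1, -180.0]
force: [0.4, 3.5, 0.9]
grip_width: 0.0074
```

apply_moves:
  targets:
    - [[0,10,5],[-0.07,0,0]]
    - [[0,20,9],[-0.14,0,0]]
    - [[0,20,9],[-0.14,0,0]]
    - [[0,20,9],[-0.14,0,0]]
    - [[0,20,9],[-0.14,0,0]]
    - [[0,20,9],[-0.14,0,0]]
    - [[0,20,9],[-0.14,0,0]]

```text
time_s: 36.25
tool_pos: [0.5931, 0.0725, 0.3173]
tool_rot: [-132.0, 0.1, 179.9]
force: [-0.1, -0.6, -1.6]
grip_width: 0.0077
```

```bash
cat > chk.py <<'E'
from h import *
o=env.get_obs();print(o['time_s'],o['tool_pos'],o['tool_rot'],o['force'],o['grip_width'],o['qpos'].round())
for n in("scene","side","wrist"):
  q,K,W=cam(n); save(q,f"pics/chk_{n}.png")
  for t in("bottle_0","tray"):
    for r in env.regions_of(q,t): print(n,t,round(r["conf"],2),np.round(r["rect"]))
  if n!="wrist":
   hsv=cv2.cvtColor(q["image"],cv2.COLOR_RGB2HSV); m=cv2.inRange(hsv,(0,170,90),(6,255,255))|cv2.inRange(hsv,(174,170,90),(180,255,255))
   k,l,st,c=cv2.connectedComponentsWithStats(m)
   print("red",[(c[i].round().tolist(),int(st[i,4])) for i in range(1,k) if st[i,4]>10])
E
python3 chk.py
```

```text
36.25 [0.59311634 0.07250152 0.31725738] [-1.31958764e+02  5.15163560e-02  1.79888033e+02] [-0.09476161 -0.63188241 -1.56634486] 0.007722428151976333 [-32.  24.  -0.  79.  40. 104.  58.]
scene bottle_0 0.58 [179. 318. 210. 350.]
scene tray 0.59 [229. 188. 293. 262.]
red [([325.0, 86.0], 40), ([185.0, 321.0], 47)]
side bottle_0 0.39 [261. 222. 266. 228.]
side bottle_0 0.39 [273. 220. 280. 224.]
side tray 0.77 [291. 157. 348. 209.]
side tray 0.26 [260. 193. 360. 275.]
red [([231.0, 75.0], 201), ([224.0, 104.0], 97), ([252.0, 101.0], 12), ([636.0, 320.0], 70)]
wrist tray 0.88 [308. 137. 640. 415.]
```

The wrist force has dropped to about the tray's weight, and the wrist view shows no bottles left in it. I'll untip and carry the tray back.

apply_moves:
  targets:
    - [[0,-10,-4],[0.07,0,0]]
    - [[0,-20,-9],[0.14,0,0]]
    - [[0,-32,-12],[0.23,0,0]]
    - [[0,-43,-14],[0.315,0,0]]
    - [[0,-55,-16],[0.4,0,0]]
    - [[0,-67,-18],[0.49,0,0]]
    - [[0,-79,-20],[0.575,0,0]]
    - [[0,-91,-22],[0.663,0,0]]

```text
time_s: 37.5
tool_pos: [0.5928, -0.0177, 0.2951]
tool_rot: [-170.1, 0.0, -180.0]
force: [-0.0, -0.5, -2.0]
grip_width: 0.0073
```

apply_moves:
  targets:
    - [[0,-10,0],[0.087,0,0]]
    - [[0,-19,0],[0.175,0,0]]
    - [[0,-19,0],[0.175,0,0]]
    - [[-20,-30,0],[0.175,0,-0.03]]
    - [[-50,-55,0],[0.175,0,-0.07]]
    - [[-80,-80,0],[0.175,0,-0.11]]
    - [[-110,-105,0],[0.175,0,-0.15]]
    - [[-140,-125,0],[0.175,0,-0.18]]

```text
time_s: 38.3
tool_pos: [0.4514, -0.1432, 0.2945]
tool_rot: [-179.7, -0.9, 169.7]
force: [-0.8, -0.3, -1.3]
grip_width: 0.0076
```

```bash
python3 chk.py
```

```text
38.3 [ 0.45137445 -0.14322502  0.29446019] [-179.73641895   -0.94924112  169.68735553] [-0.80765913 -0.25242754 -1.33189655] 0.0075755077996739065 [  2.  -4.  11. 100.   1.  85.  93.]
scene bottle_0 0.74 [176. 321. 208. 352.]
scene bottle_0 0.58 [171. 208. 310. 334.]
scene bottle_0 0.5 [300. 167. 379. 234.]
scene tray 0.71 [301. 166. 380. 233.]
red [([325.0, 87.0], 49), ([180.0, 325.0], 69)]
side bottle_0 0.57 [260. 191. 360. 273.]
side tray 0.63 [278. 216. 320. 230.]
side tray 0.55 [278. 190. 351. 223.]
side tray 0.28 [262. 188. 347. 222.]
red [([231.0, 75.0], 212), ([224.0, 104.0], 93), ([251.0, 101.0], 16), ([636.0, 320.0], 73)]
wrist tray 0.94 [311. 135. 640. 418.]
```

Run:
```python
from h import *
o=env.get_obs(); print(o['tool_pos'])
print((R.from_euler('xyz',[180,0,169],degrees=True)*R.from_euler('xyz',o['tool_rot'],degrees=True).inv()).as_rotvec())
```

```text
[ 0.45364707 -0.14103611  0.29429298]
[-0.00062421 -0.01649258 -0.01540586]
```

apply_moves:
  targets:
    - [[-15,-10,0],[0,-0.016,-0.015]]
    - [[-35,-24,-10],[0,-0.016,-0.015]]
    - [[-48,-34,-40],[0,-0.016,-0.015]]
    - [[-48,-34,-80],[0,-0.016,-0.015]]
    - [[-48,-34,-120],[0,-0.016,-0.015]]
    - [[-48,-34,-160],[0,-0.016,-0.015]]
    - [[-48,-34,-195],[0,-0.016,-0.015]]
    - [[-48,-34,-220],[0,-0.016,-0.015]]

```text
time_s: 39.55
tool_pos: [0.4041, -0.1752, 0.0721]
tool_rot: [179.9, -0.2, 169.0]
force: [1.2, -0.2, -3.0]
grip_width: 0.0075
```

apply_moves:
  targets:
    - [[0,0,-9],[0,0,0]]
    - [[0,0,-17],[0,0,0]]
    - [[0,0,-22],[0,0,0]]
    - [[0,0,-25],[0,0,0]]
    - [[0,0,-26],[0,0,0]]
    - [[0,0,-26],[0,0,0]]

```text
time_s: 40.15
tool_pos: [0.4055, -0.1762, 0.0492]
tool_rot: [179.9, 0.1, 168.9]
force: [1.1, -0.1, -2.3]
grip_width: 0.0079
```

apply_moves:
  targets:
    - [[0,0,-1],[0,0,0]]
    - [[0,0,-1.5],[0,0,0]]
    - [[0,0,-1.5],[0,0,0]]

```text
time_s: 40.45
tool_pos: [0.4055, -0.1763, 0.0478]
tool_rot: [179.9, 0.1, 168.9]
force: [-2.2, 0.7, 3.9]
grip_width: 0.0078
```

apply_moves:
  targets:
    - [[0,0,0],[0,0,0]]
    - [[0,0,0],[0,0,0]]
    - [[0,0,0],[0,0,0]]
    - [[0,0,0],[0,0,0]]
    - [[0,0,20],[0,0,0]]
    - [[0,0,60],[0,0,0]]
    - [[0,0,110],[0,0,0]]
    - [[0,0,160],[0,0,0]]
  hand: 30

```text
time_s: 41.25
tool_pos: [0.4044, -0.1758, 0.2085]
tool_rot: [179.9, -0.0, 168.9]
force: [1.5, -0.6, 0.3]
grip_width: 0.0301
```

apply_moves:
  targets:
    - [[0,0,50],[0,0,0]]
    - [[10,10,98],[0,0,0.03]]
    - [[25,35,140],[0,0,0.06]]
    - [[45,70,168],[0,0,0.09]]
    - [[65,112,180],[0,0,0.12]]
    - [[85,155,190],[0,0,0.15]]
    - [[105,198,195],[0,0,0.19]]
    - [[125,240,195],[0,0,0.19]]

```text
time_s: 42.05
tool_pos: [0.5309, 0.066, 0.4031]
tool_rot: [179.9, 0.1, 179.8]
force: [1.4, -0.4, -0.2]
grip_width: 0.0299
```

apply_moves:
  targets:
    - [[20,43,0],[0,0,0]]
    - [[40,86,0],[0,0,0]]
    - [[60,128,0],[0,0,0]]
    - [[78,168,0],[0,0,0]]
    - [[90,206,0],[0,0,0]]
    - [[90,206,0],[0,0,0]]
    - [[90,206,0],[0,0,0]]
    - [[90,206,0],[0,0,0]]

```text
time_s: 42.85
tool_pos: [0.6202, 0.2686, 0.4022]
tool_rot: [180.0, 0.0, 179.7]
force: [0.1, -0.9, 0.2]
grip_width: 0.03
```

```bash
python3 chk.py
python3 - <<'E'
import cv2,numpy as np
a=cv2.imread("pics/chk_wrist.png");b=cv2.imread("pics/chk_scene.png")
b=cv2.resize(b[210:410,125:400],(320,233)); z=np.zeros((360,320,3),np.uint8);z[:233]=b
cv2.imwrite("pics/fin.png",np.hstack([cv2.resize(a,(480,360)),z]))
E
```

```text
42.85 [0.62024925 0.26861966 0.40222732] [1.79991587e+02 2.37188186e-02 1.79690475e+02] [ 0.07311111 -0.9297773   0.18609545] 0.02996423026973004 [-21.  21.  -7.  59.   2. 100.  63.]
scene bottle_0 0.92 [177. 323. 207. 350.]
scene tray 0.78 [320. 228. 394. 294.]
scene tray 0.5 [198. 294. 227. 314.]
red [([180.0, 325.0], 66)]
side bottle_0 0.53 [270. 220. 279. 229.]
side bottle_0 0.5 [260. 222. 271. 228.]
side tray 0.57 [270. 279. 337. 319.]
side tray 0.19 [263. 187. 350. 220.]
red [([231.0, 75.0], 206), ([224.0, 104.0], 96), ([251.0, 101.0], 14), ([636.0, 320.0], 72)]
wrist bottle_0 0.71 [376. 140. 413. 193.]
wrist bottle_0 0.56 [381.  89. 444. 122.]
wrist tray 0.56 [  1.   2. 104.  99.]
wrist tray 0.22 [339. 116. 345. 207.]
wrist tray 0.21 [147.  68. 382. 282.]
```

View pics/fin.png

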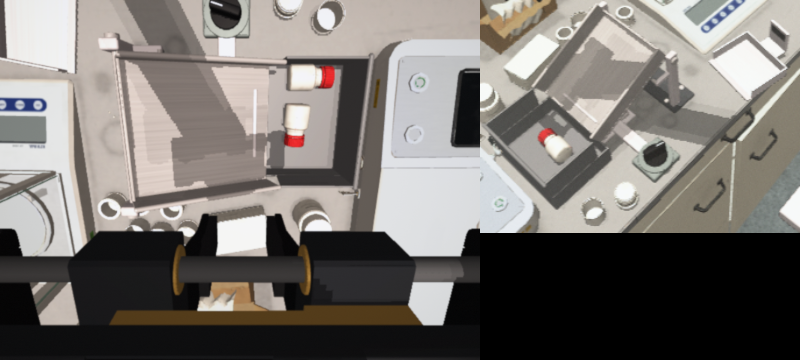

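```bash
python3 -c "
from cell import env
print(env.sign_off())"
```

```text
the job is handed in; nothing more can be done
None
```

The job is done and handed in at about 43 s on the robot's clock.

**What I did**
- **Jack:** I turned the knob clockwise by pushing its bar round with the closed fingers, to about 5.0 rad. That puts the platform at about 90 mm.
- **Bottles:** Two used bottles were present along the front. I stood both in the tray. One had been knocked about 4 cm aside earlier, so I found it again before gripping it.
- **Tipping:** I carried the tray level to the chute and tipped it to about 48°.
- **Tray:** I set it back down on the worktop near where it started.

**What the last checks showed**
- **Bin:** The last picture shows both bottles lying in the bin, with none in the tray or on the chute.
- **Tray:** The same picture shows it empty and upright.
- **Bystanders:** The cup and the sample cell are still standing beside the bin.
- **Jack contact:** After the last turn the chute's lower corner had shifted about 2.7 pixels against fixed points. With the knob angle, that means about 2 mm of lift at the foot, so it touches and is under the 4 mm limit. This is an estimate, and I did not see the contact directly. I did not measure the lift again after tipping.
- **Forces:** The highest reading was about 23 N for a moment, as the second bottle was set in the tray.

No check failed. The scene and side cameras could not confirm both bottles in the bin, but the wrist camera did.

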